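Sort the stripped-down hardware and rebuild the disc-spring stack

TASK

Sort the loose hardware on the bench: put the hex bolt in the blue bin, the hex nut in the red bin and the brass bush in the yellow bin. Thread the two loose disc springs over the arbor post, without turning either over, onto the spring already there so that the faces alternate: first the dished one (green hollow up), then the domed one (bare dark steel crown up). Leave both springs seated flat on the stack and everything let go and at rest.

Things in the scene. Friction and masses are not known exactly. Their poses are not given: they have to be found in the camera images.
- dished_spring: Loose conical disc spring (cone washer) lying with its hollow, green-painted face up, like a small dish with a hole. 56 mm outside diameter, 26 mm bore, 8 mm high. Outer rim: a vertical edge 5 mm high, from 3 to 8 mm above its underside; it rests on the ring round its bore. About 80 g. Origin: on the axis at its underside, z up.
- domed_spring: The same disc spring lying the other way up: bare dark steel crown up, green hollow hidden below. 56 mm outside diameter, 26 mm bore, 8 mm high overall. Outer rim: a vertical edge 5 mm high, from 0 to 5 mm above its underside; the crown round the bore is at 8 mm. About 80 g. Origin: on the axis at its underside, z up.
- hex_bolt: Loose dark steel hex bolt lying on the bench, 70 mm long: head 24 mm across flats, 10 mm thick, at the -x end (x = -30 mm); round shank 16 mm in diameter, 60 mm long, to its tip at x = +40 mm. Origin: on the bench below the shank, 20 mm from the head's underside (centre of mass); the axis is 11 mm up there. x along the bolt, z up. About 150 g.
- hex_nut: Loose bright steel hex nut lying flat, 36 mm across flats, 42 mm across corners, 19 mm high, dark hole in the middle. Origin: centre of its underside, z up; one pair of flats faces +x and -x, the others every 60 degrees. About 110 g.
- brass_bush: Loose brass-coloured flanged bush standing on its flange: flange 44 mm in diameter and 6 mm high, above it a sleeve 32 mm in diameter up to 30 mm, dark hole in the top. Origin: centre of its underside, z up. About 130 g.
- blue_bin: Blue open stacking bin, fixed to the bench, 120 mm (its x) by 140 mm (its y) outside, 45 mm high, walls and floor 4 mm. Origin: centre of its underside, z up; a white card is on its -x side. Empty at the start.
- red_bin: Red open stacking bin, fixed to the bench, 120 mm (its x) by 140 mm (its y) outside, 45 mm high, walls and floor 4 mm. Origin: centre of its underside, z up; a white card is on its -x side. Empty at the start.
- yellow_bin: Yellow open stacking bin, fixed to the bench, 120 mm (its x) by 140 mm (its y) outside, 45 mm high, walls and floor 4 mm. Origin: centre of its underside, z up; a white card is on its -x side. Empty at the start.
- arbor: Fixed arbor: blue base plate 80 x 80 x 10 mm, upright aluminium post at its centre, 20 mm in diameter up to 40 mm above the bench, tapering to 8 mm at its tip at 52 mm. A like disc spring, crown up at 18 mm, is already fixed on the plate: the dished spring's underside comes to 18 mm, the domed one's, rim on rim, to 26 mm. Origin: on the axis at the base's underside, z up.

How it is judged:
By the outcome, as a careful person would: the job done as asked, in the order asked, and still so for the second after the job is handed in, with the robot touching nothing.
It also fails if it takes over 128 s, if anything falls off the work surface, if the arm or the gripper's body presses on something with over 40 N, if the wrist force passes 120 N, or if a joint passes its speed limit or range.

ROBOT

A 6-joint arm with a two-finger parallel gripper is mounted at the origin on the work surface. World frame = base frame: x ahead of the robot, y to its left, z up, the work surface at z = 0. Lengths are in m, angles in rad, forces in N, time in s.
With the tool pointing down it reaches from about 0.25 to 0.775 m from the base axis. Payload 4 kg.
Tool frame: the origin (TCP) lies between the finger pads; the fingertips stand 19 mm ahead of it and the grasp point (between the pads) is the TCP (robot.tip_reach is the y of the fingertips in the tool frame, in m); y points along the fingers, x is the direction in which the jaws open and shut, and the axes are right-handed (so a half turn about y gives the same grasp; the last joint's range is limited). The gripper opens to 94 mm and grips with 3 to 60 N. Pads are 16 mm wide; open, the fingers measure 119 mm over their backs; the gripper's body (75 mm by 177 mm) begins 78 mm behind the grasp point.
Start: joints at [1.001, 0.087, 1.371, -0, 1.684, -0.103], TCP at [0.248, 0.491, 0.225] pointing down, gripper open.
Joint ranges: [-3.1, 3.1], [-0.76, 2.03], [0.27, 2.55], [-1.08, 4.22], [0.17, 2.65], [-2.57, 2.57]. Speed limits (rad/s): [2.79, 2.79, 3.14, 3.14, 3.14, 3.14].

INTERFACE

Orientations are given as [roll, pitch, yaw] about the fixed x, y, z axes, in that order (R = Rz(yaw) Ry(pitch) Rx(roll)).
In Python, from bench import robot, imaging, order gives the robot as it stands.
- The arm moves only by the tool send_rows, never from a script. Its argument "moves" is text: rows parted by semicolons, each of 5 numbers parted by spaces: the gripper's target within -1 to 1 (shut at 1, half-way at 0, fully open at -1), then the shift along the tool's x, y, z in m, then the turn about the tool's y in degrees. In form: fingers tx ty tz roll; .... A call has exactly 10 rows; each row shifts and turns the commanded pose from where the row before left it, along the tool's axes as they then stand; what a row does not reach is not made up. A row lasts 1/12 s, in which the tool goes at most 41.7 mm and 7.16 degrees, less where a joint would pass 70% of its speed; a pose out of reach is approached as far as the arm can. A call with a gripper value outside its range is refused whole. The fingers move at their own pace and stop on an object; the grip force is fixed at half the most. Time passes only in rows, so rows that do not move let the fingers close, or fill a call up. It gives the time, the measured TCP pose, the force and the opening at its end, in the units of the state.
- robot.get_obs(): the state, without advancing time (a new reading comes with each control period).
- imaging.snapshot(name): name is "scene" or "top"; returns a dict with "image" (480x640x3 uint8, red, green, blue), "mtx" (3x3 intrinsics, pixels), "dist" ([k1, k2, p1, p2, k3] as OpenCV has them; the pictures are not rectified), "R" (3x3) and "t" (3): a world point X has camera coordinates R X + t. Camera axes: x right, y down, z forward; pixel columns grow to the right and rows downward; lengths in m; the calibration is good to about 2 mm. A picture is of the moment at which its call begins. There is no depth.
- order.close_job(): hands the job in, once; it reports no verdict.
Trained networks look in a picture, given as the dict that the camera call returned (one of the last four; its "shot" number tells which), for a name from the list of things; names that differ only in an ending like _2 or _b are one class to them, and where a whole thing is asked for, a point or a joint stands for the part that bears it (a point fixed in the world has none). Each returns a list of dicts, best first, with "conf" (0 to 1); they miss things now and then, are a little off and sometimes report something else, mostly with a low value. They report only what shows in the picture. A call takes as long as a camera call.
- imaging.recognise(picture, target): "centre" ([column, row] in pixels, amid what is visible of it).
- imaging.landmark_of(picture, target): "centre" ([column, row] in pixels: a listed point, or the origin of a listed thing).
The state is a dict: "time": time; "joint_positions": joint angles; "qvel": joint speeds; "joint_torque": joint torques, N m; "tool_pos": TCP position; "ee_rot": TCP orientation; "wrist_force": force on the tool from outside, world axes, zero at the start; "wrist_torque": the same for the moment, N m; "width": finger opening in m.
Only numpy, scipy, OpenCV 4.12 (cv2) and the standard library are available. Lean on these libraries where they do the work, as an engineer would, in place of code of your own. Each camera call takes 0.05 s, during which the arm holds its last target.

## Working session

There is one attempt and no reset: what is moved stays moved. The work goes in short steps, Python scripts to look and compute and a tool call to move; the robot and the scene stay as the last step left them, time stands still between calls to the robot, and variables do not carry over. Pictures are saved under pics/ and viewed, and the job is handed in when it is done.

Besides the shell and the picture viewer there is one more tool, called after "Call:" by a JSON object that holds its "name" and its "arguments". send_rows: Moves the arm, as the interface text tells. Its arguments: {"type":"object","properties":{"moves":{"type":"string"}},"required":["moves"]}

```bash
ls; mkdir -p pics
python3 - <<'E'
from bench import robot, imaging, order
import cv2
o=robot.get_obs(); print({k:o[k] for k in('time','tool_pos','ee_rot','width')})
for n in('scene','top'):
    s=imaging.snapshot(n); cv2.imwrite(f'pics/{n}0.png',s['image'][:,:,::-1]); print(n,s['mtx'],s['dist'],s['R'],s['t'])
    for t in 'dished_spring domed_spring hex_bolt hex_nut brass_bush blue_bin red_bin yellow_bin arbor'.split():
        print(t,[(r['conf'],r['centre']) for r in imaging.landmark_of(s,t)[:3]],[(r['conf'],r['centre']) for r in imaging.recognise(s,t)[:2]])
E
```

```text
pics
{'time': 0.0, 'tool_pos': array([0.24723658, 0.49072078, 0.22330702]), 'ee_rot': array([-1.57058216,  0.00218453,  1.10399253]), 'width': 0.09389707920639238}
scene [[433.6863657    0.         321.40421884]
 [  0.         433.6863657  233.63058304]
 [  0.           0.           1.        ]] [-0.03171048  0.          0.          0.          0.        ] [[-0.74431402  0.66778783 -0.00748616]
 [ 0.55799939  0.61570714 -0.55636445]
 [-0.36692413 -0.41828714 -0.83090466]] [ 0.38749887 -0.26450772  1.06454561]
dished_spring [(0.96, [492.5, 307.4])] [(0.81, [492.9, 303.9]), (0.68, [490.9, 396.4])]
domed_spring [(0.9, [395.7, 267.4]), (0.61, [296.8, 133.5])] [(0.82, [396.9, 272.4])]
hex_bolt [(0.76, [295.8, 134.8]), (0.6, [199.1, 150.6])] [(0.54, [301.2, 127.5])]
hex_nut [(0.69, [397.5, 267.3]), (0.65, [339.0, 241.8])] [(0.62, [299.2, 128.6]), (0.56, [337.9, 238.7])]
brass_bush [(0.73, [489.9, 305.6]), (0.7, [315.6, 180.9])] [(0.57, [316.3, 177.8])]
blue_bin [(0.59, [485.3, 398.2])] [(0.89, [490.9, 398.0])]
red_bin [(0.61, [199.2, 149.5])] [(0.88, [199.2, 143.8])]
yellow_bin [(0.74, [31
[... 421 characters left out ...]
21693]] [0.02840923 0.51738643 1.21456223]
dished_spring [(0.79, [191.2, 323.8]), (0.33, [269.0, 290.3])] []
domed_spring [(0.7, [266.3, 292.1]), (0.58, [370.2, 197.4])] [(0.9, [269.6, 289.7])]
hex_bolt [(0.56, [453.2, 314.8])] [(0.81, [452.4, 314.8])]
hex_nut [(0.79, [313.0, 265.1]), (0.53, [369.7, 196.3]), (0.31, [492.6, 228.7])] [(0.64, [311.0, 265.0])]
brass_bush [(0.88, [384.8, 291.9])] [(0.62, [382.9, 288.3])]
blue_bin [(0.65, [149.5, 267.0])] [(0.74, [188.0, 317.5]), (0.55, [146.0, 264.5])]
red_bin [(0.72, [493.9, 227.7])] [(0.59, [496.9, 228.6])]
yellow_bin [(0.85, [273.0, 197.8]), (0.26, [369.3, 195.5])] [(0.88, [269.8, 195.3])]
arbor [(0.6, [368.9, 198.6])] [(0.84, [370.5, 197.3])]
```

View pics/scene0.png

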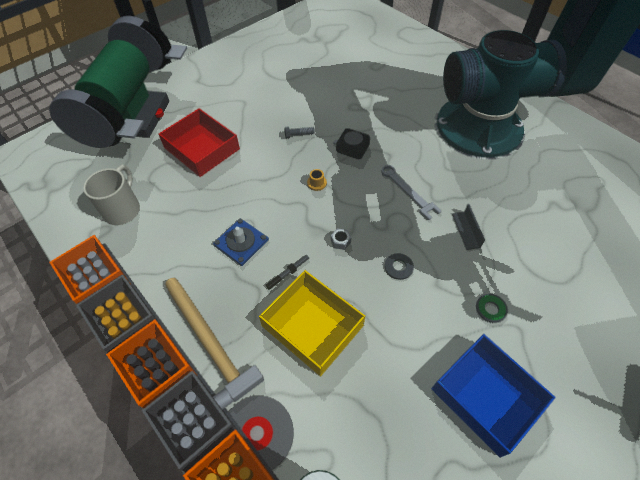

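View pics/top0.png

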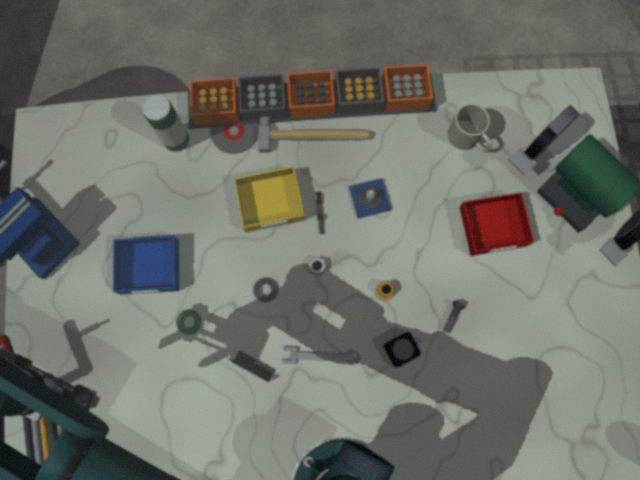

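Everything is visible in both pictures. In top, the dished spring is at (189,321), domed (265,289), nut (317,265), bush (386,289), bolt (455,314), arbor (370,198), and the bins are at (147,264) blue, (270,199) yellow and (497,224) red. I'll measure more closely.

```bash
cat > h.py <<'E'
import numpy as np, cv2
def proj(s,P):
    P=np.atleast_2d(np.array(P,float)); rv,_=cv2.Rodrigues(s['R'])
    return cv2.projectPoints(P,rv,s['t'],s['mtx'],s['dist'])[0][:,0]
def onplane(s,uv,z):
    u=cv2.undistortPoints(np.array([[uv]],float),s['mtx'],s['dist'])[0,0]
    R=np.array(s['R']);t=np.array(s['t']); d=R.T@np.array([u[0],u[1],1]); c=-R.T@t
    return c+d*(z-c[2])/d[2]
E
python3 - <<'E'
from h import *
from bench import imaging
import pickle
S={n:imaging.snapshot(n) for n in('scene','top')}; pickle.dump(S,open('s0.pkl','wb'))
A={'dished':((492,307),(190,321)),'domed':((398,268),(265,289)),'bolt':((300,130),(454,315)),'nut':((339,241),(316,265)),'bush':((316,179),(386,290)),'arbor':((241,242),(370,198))}
for n,i in(('scene',0),('top',1)):
    print(n,{k:onplane(S[n],v[i],.0).round(3)[:2] for k,v in A.items()})
    T=[]
    for k,v in A.items():
        c=cv2.getRectSubPix(S[n]['image'],(66,50),v[i]); T.append(cv2.resize(c,None,fx=4,fy=4,interpolation=cv2.INTER_CUBIC))
    im=np.vstack([np.hstack(T[:3]),np.hstack(T[3:])]); cv2.imwrite(f'pics/crop_{n}.png',im[:,:,::-1])
E
```

```text
scene {'dished': array([0.375, 0.31 ]), 'domed': array([0.443, 0.137]), 'bolt': array([ 0.334, -0.286]), 'nut': array([0.485, 0.014]), 'bush': array([ 0.41 , -0.141]), 'arbor': array([ 0.635, -0.118])}
top {'dished': array([0.381, 0.308]), 'domed': array([0.44 , 0.136]), 'bolt': array([ 0.349, -0.282]), 'nut': array([0.486, 0.017]), 'bush': array([ 0.417, -0.135]), 'arbor': array([ 0.635, -0.12 ])}
```

View pics/crop_scene.png

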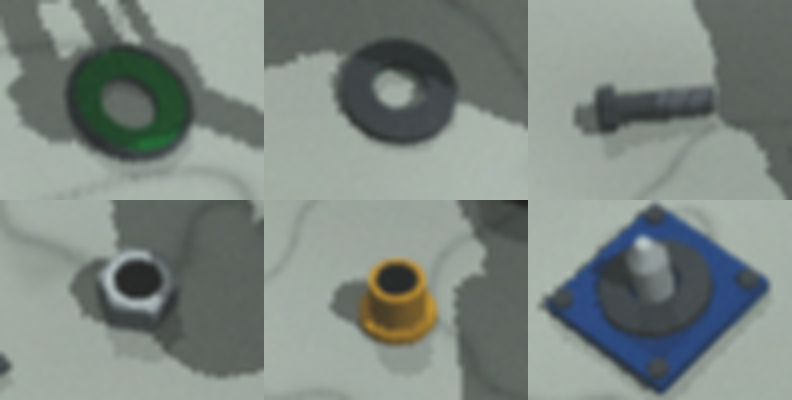

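View pics/crop_top.png

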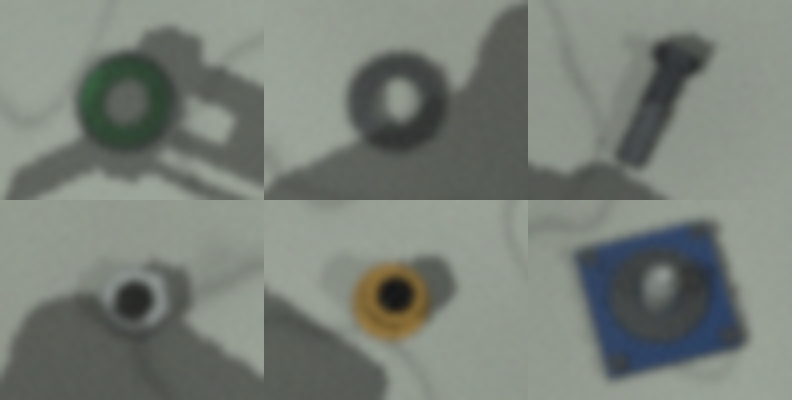

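```bash
cat > fit.py <<'E'
from h import *
from scipy.ndimage import map_coordinates
from scipy.optimize import minimize
th=np.linspace(0,2*np.pi,120,endpoint=False)
C=lambda r,z:np.c_[r*np.cos(th),r*np.sin(th),0*th+z]
def poly(p,z,closed=True):
    p=np.array(p); q=np.roll(p,-1,0); return np.vstack([np.c_[a+(b-a)*np.linspace(0,1,25)[:,None],np.full(25,z)] for a,b in zip(p,q)])
hexa=lambda af,z:poly([(af/np.sqrt(3)*np.cos(np.pi/6+k*np.pi/3),af/np.sqrt(3)*np.sin(np.pi/6+k*np.pi/3)) for k in range(6)],z)
rect=lambda a,b,z:poly([(a,b),(-a,b),(-a,-b),(a,-b)],z)
def bolt():
    L=[]
    x=np.linspace(-.02,.04,60)
    for s in(-1,1): L.append(np.c_[x,0*x+s*.008,0*x+.011])
    y=np.linspace(-.008,.008,15); L.append(np.c_[0*y+.04,y,0*y+.011])
    y=np.linspace(-.0135,.0135,20); L.append(np.c_[0*y-.03,y,0*y+.011]); 
    x=np.linspace(-.03,-.02,10)
    for s in(-1,1): L.append(np.c_[x,0*x+s*.0135,0*x+.011])
    return np.vstack(L)
M={'dished':np.vstack([C(.028,.008),C(.013,.0)]),'domed':np.vstack([C(.028,.005),C(.028,.0),C(.013,.008)]),
 'nut':np.vstack([hexa(.036,.0),hexa(.036,.019)]),'bush':np.vstack([C(.022,.0),C(.022,.006),C(.016,.03)]),
 'arbor':np.vstack([rect(.04,.04,.01),C(.028,.012)]),'bolt':bolt(),
 'bin':np.vstack([rect(.06,.07,.045),rect(.056,.066,.045)])}
def xf(m,x,y,a): c,s=np.cos(a),np.sin(a); return m@np.array([[c,s,0],[-s,c,0],[0,0,1]])+[x,y,0]
def grad(s):
    g=cv2.GaussianBlur(s['image'],(0,0),1.0).astype(np.float32)
    gx=cv2.Sobel(g,cv2.CV_32F,1,0);gy=cv2.Sobel(g,cv2.CV_32F,0,1); return np.minimum(np.sqrt(gx**2+gy**2).max(2),150)
def score(G,s,P):
    uv=proj(s,P); return map_coordinates(G,[uv[:,1],uv[:,0]],order=1).mean()
def fit(S,kind,x,y,a=0,rot=False,rng=.012,arng=.3):
    r={}
    Gs={n:grad(S[n]) for n in S}
    for sel in [[n] for n in S]+([list(S)] if len(S)>1 else []):
        f=lambda v:-sum(score(Gs[n],S[n],xf(M[kind],v[0],v[1],v[2])) for n in sel)
        best=min(((f((x+dx,y+dy,a+da)),x+dx,y+dy,a+da) for dx in np.arange(-rng,rng+.001,.002) for dy in np.arange(-rng,rng+.001,.002) for da in (np.arange(-arng,arng+.01,.06) if rot else [0])))
        g=(lambda v:f((v[0]/100,v[1]/100,v[2]/5))) if rot else (lambda v:f((v[0]/100,v[1]/100,a)))
        v0=[best[1]*100,best[2]*100]+([best[3]*5] if rot else [])
        o=minimize(g,v0,method='Nelder-Mead',options=dict(initial_simplex=np.array([v0]+[np.array(v0)+.1*np.eye(len(v0))[i] for i in range(len(v0))])))
        r['+'.join(sel)]=(np.round([o.x[0]/100,o.x[1]/100,o.x[2]/5 if rot else a],4),round(-o.fun/len(sel),1))
    return r
E
cat > run0.py <<'E'
from fit import *
import pickle
S=pickle.load(open('s0.pkl','rb'))
px={'blue':(147,264),'red':(497,224),'yellow':(270,199)}
J=[('dished','dished',.378,.309,0,False),('domed','domed',.441,.136,0,False),('nut','nut',.483,.015,0,True),('bush','bush',.412,-.138,0,False),('arbor','arbor',.632,-.118,.15,True),('bolt','bolt',.34,-.283,-2.9,True)]
for k,p in px.items():
    w=onplane(S['top'],p,.02); J.append((k,'bin',w[0],w[1],0.1,True))
res={}
for n,k,x,y,a,rot in J:
    r=fit(S,k,x,y,a,rot,arng=.54 if k=='nut' else .4); res[n]=r['scene+top'][0]; print(n,r)
pickle.dump(res,open('res.pkl','wb'))
for n in S:
    im=cv2.resize(S[n]['image'],None,fx=4,fy=4,interpolation=cv2.INTER_CUBIC); T=[]
    for nm,k,*_ in J[:6]:
        for u in proj(S[n],xf(M[k],*res[nm])): cv2.circle(im,tuple(int(round(q*4+1.5)) for q in u),0,(255,0,0),-1)
        c=proj(S[n],[[*res[nm][:2],0]])[0]; T.append(cv2.getRectSubPix(im,(264,200),tuple(map(float,c*4))))
    cv2.imwrite(f'pics/ov_{n}.png',np.vstack([np.hstack(T[:3]),np.hstack(T[3:])])[:,:,::-1])
E
python3 run0.py
```

```text
dished {'scene': (array([0.3797, 0.3101, 0.    ]), np.float64(118.2)), 'top': (array([0.3794, 0.31  , 0.    ]), np.float64(96.2)), 'scene+top': (array([0.3795, 0.3101, 0.    ]), np.float64(107.2))}
domed {'scene': (array([0.4415, 0.1352, 0.    ]), np.float64(117.5)), 'top': (array([0.4392, 0.1338, 0.    ]), np.float64(117.8)), 'scene+top': (array([0.4404, 0.1347, 0.    ]), np.float64(115.0))}
nut {'scene': (array([ 0.4887,  0.0095, -0.2439]), np.float64(111.8)), 'top': (array([0.4876, 0.0029, 0.2155]), np.float64(83.0)), 'scene+top': (array([0.4889, 0.0035, 0.3367]), np.float64(90.6))}
bush {'scene': (array([ 0.4182, -0.1303,  0.    ]), np.float64(138.0)), 'top': (array([ 0.4171, -0.1341,  0.    ]), np.float64(117.5)), 'scene+top': (array([ 0.4182, -0.1312,  0.    ]), np.float64(124.7))}
arbor {'scene': (array([ 0.6364, -0.1149,  0.1703]), np.float64(125.3)), 'top': (array([ 0.6332, -0.1186,  0.1765]), np.float64(97.9)), 'scene+top': (array([ 0.6349, -0.1163,  0.1751]), np.float64(104.0))}
bolt {'scene': (array([ 0.3521, -0.2786, -3.5392]), np.float64(108.9)), 'top': (array([ 0.3487, -0.2797, -3.6913]), np.float64(124.9)), 'scene+top': (array([ 0.3495, -0.2802, -3.6667]), np.float64(112.8))}
blue {'scene': (array([0.514 , 0.3997, 0.002 ]), np.float64(132.1)), 'top': (array([0.5114, 0.3985, 0.0151]), np.float64(104.5)), 'scene+top': (array([0.5137, 0.3996, 0.0056]), np.float64(117.1))}
red {'scene': (array([ 0.5494, -0.397 ,  0.1137]), np.float64(135.1)), 'top': (array([ 0.5444, -0.3996,  0.0894]), np.float64(111.6)), 'scene+top': (array([ 0.546 , -0.3988,  0.1086]), np.float64(116.0))}
yellow {'scene': (array([0.6462, 0.1146, 0.1382]), np.float64(133.5)), 'top': (array([0.6422, 0.1122, 0.1175]), np.float64(107.4)), 'scene+top': (array([0.6439, 0.114 , 0.1307]), np.float64(115.6))}
```

View pics/ov_scene.png

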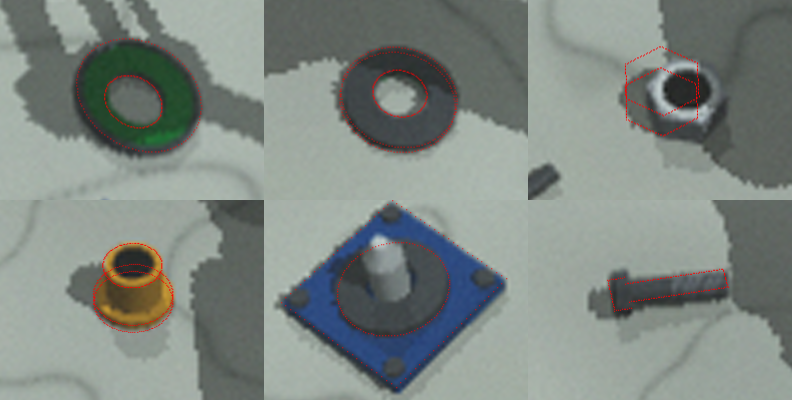

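View pics/ov_top.png

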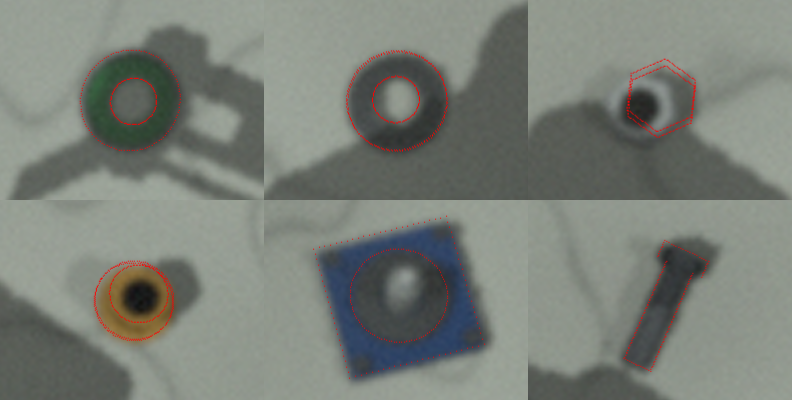

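```bash
cat > run1.py <<'E'
from fit import *
import pickle
S=pickle.load(open('s0.pkl','rb')); res=pickle.load(open('res.pkl','rb'))
a=onplane(S['scene'],(340.4,235.6),.019); b=onplane(S['top'],(316.6,265),.019); print(a,b)
# bush hole
print(onplane(S['scene'],(316-32.5+(133+.5)/4-.5,179-24.5+(78.5)/4-.5),.03),onplane(S['top'],(386-32.5+(131)/4-.5,290-24.5+95/4-.5),.03))
M['nut']=np.vstack([hexa(.036,.0),hexa(.036,.019),C(.0115,.019)])
c=(a+b)/2
for rr in (.004,):
  r=fit(S,'nut',c[0],c[1],0.0,True,rng=rr,arng=.54);print(r)
res['nut']=r['scene+top'][0]
r=fit(S,'bush',.4145,-.1335,0,False,rng=.006);print(r)
pickle.dump(res,open('res.pkl','wb'))
T=[]
for n in S:
    im=cv2.resize(S[n]['image'],None,fx=6,fy=6,interpolation=cv2.INTER_CUBIC)
    for nm in('nut','bush'):
        im2=im.copy()
        for u in proj(S[n],xf(M[nm],*res[nm])): cv2.circle(im2,tuple(int(round(q*6+2.5)) for q in u),0,(255,0,0),-1)
        c=proj(S[n],[[*res[nm][:2],0]])[0]; T+=[cv2.getRectSubPix(im2,(380,280),tuple(map(float,c*6)))]
cv2.imwrite(f'pics/ovn.png',np.vstack([np.hstack(T[:2]),np.hstack(T[2:])])[:,:,::-1])
E
python3 run1.py
```

```text
[0.48318959 0.01524725 0.019     ] [0.48271525 0.01586861 0.019     ]
[ 0.41622711 -0.13238377  0.03      ] [ 0.41597883 -0.1315307   0.03      ]
{'scene': (array([ 0.4839,  0.0155, -0.3568]), np.float64(119.3)), 'top': (array([ 0.4829,  0.0155, -0.2545]), np.float64(77.6)), 'scene+top': (array([ 0.4836,  0.0155, -0.3303]), np.float64(98.2))}
{'scene': (array([ 0.4182, -0.1303,  0.    ]), np.float64(138.0)), 'top': (array([ 0.4171, -0.1341,  0.    ]), np.float64(117.5)), 'scene+top': (array([ 0.4182, -0.1312,  0.    ]), np.float64(124.7))}
```

View pics/ovn.png

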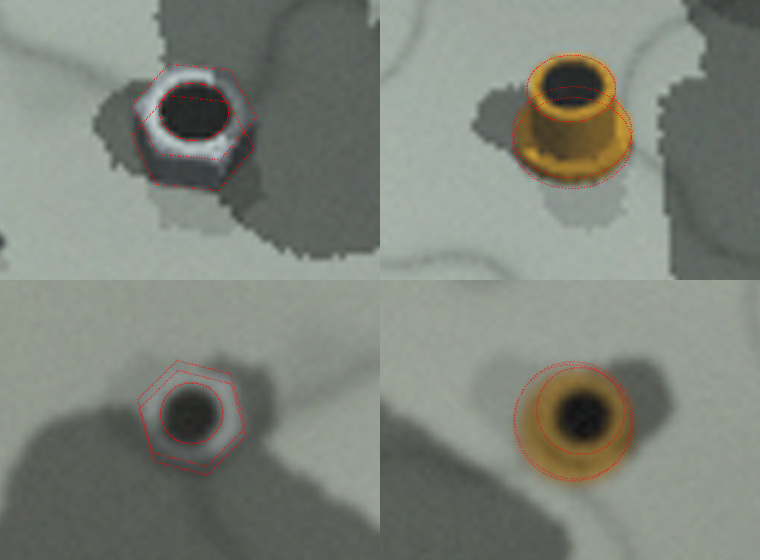

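```bash
cat > go.py <<'E'
import sys
from h import *
from scipy.spatial.transform import Rotation as Ro
from bench import robot
# usage: go.py x y z yawdeg ; prints shift after the roll is done, tool axes
o=robot.get_obs(); p=np.array(o['tool_pos']); R=Ro.from_euler('xyz',o['ee_rot'])
yaw=o['ee_rot'][2]
print('t %.2f'%o['time'],'pos',p.round(4),'rot',np.round(o['ee_rot'],4),'w',round(o['width'],4),'F',np.round(o['wrist_force'],1),'j',np.round(o['joint_positions'],2))
if len(sys.argv)>4:
    T=np.array(list(map(float,sys.argv[1:4]))); ty=np.radians(float(sys.argv[4]))
    d=(ty-yaw+np.pi/2)%np.pi-np.pi/2
    roll=-d; R2=R*Ro.from_rotvec([0,roll,0])
    e=R2.inv().apply(T-p)
    print('roll deg %.2f'%np.degrees(roll),'shift mm after roll',(e*1000).round(1),'horiz norm %.1f'%(1000*np.hypot(e[0],e[2])))
E
python3 go.py .4836 .0155 .1 41; python3 go.py
```

```text
t 2.00 pos [0.2475 0.4912 0.2245] rot [-1.5708e+00 -1.0000e-04  1.1040e+00] w 0.0942 F [-0.9 -0.3 -0.8] j [ 1.    0.09  1.37  0.    1.68 -0.1 ]
roll deg 22.26 shift mm after roll [-133.9  124.5 -513.9] horiz norm 531.0
t 2.00 pos [0.2475 0.4912 0.2245] rot [-1.5708e+00 -1.0000e-04  1.1040e+00] w 0.0942 F [-0.9 -0.3 -0.8] j [ 1.    0.09  1.37  0.    1.68 -0.1 ]
```

```bash
cat > go.py <<'E'
import sys, os, json
from h import *
from bench import robot
# go.py "moves applied since" [x y z yawdeg]; keeps commanded pose
st=json.load(open('cmd.json')) if os.path.exists('cmd.json') else [.248,.491,.225,np.degrees(1.104)]
for r in [q for q in sys.argv[1].split(';') if q.strip()]:
    g,tx,ty,tz,ro=map(float,r.split()); a=np.radians(st[3]); c,s=np.cos(a),np.sin(a)
    st=[st[0]+c*tx-s*tz,st[1]+s*tx+c*tz,st[2]-ty,st[3]-ro]
if len(sys.argv[1].strip()): json.dump(st,open('cmd.json','w'))
o=robot.get_obs(); p=np.array(o['tool_pos'])
print('t %.2f'%o['time'],'meas',p.round(4),'yaw %.2f'%np.degrees(o['ee_rot'][2]),'w',round(o['width'],4),'F',np.round(o['wrist_force'],1),'j',np.round(o['joint_positions'],2),'cmd',np.round(st,4))
if len(sys.argv)>4:
    T=np.array(list(map(float,sys.argv[2:5]))); d=float(sys.argv[5])-st[3]; d=(d+90)%180-90
    a=np.radians(st[3]+d); c,s=np.cos(a),np.sin(a); e=T-st[:3]
    print('roll %.2f'%-d,'then shift mm x %.1f y %.1f z %.1f'%(1000*(c*e[0]+s*e[1]),-1000*e[2],1000*(-s*e[0]+c*e[1])),'horiz %.1f'%(1000*np.hypot(e[0],e[1])))
E
python3 go.py "" .4836 .0155 .1 40.85
```

```text
t 2.00 meas [0.2475 0.4912 0.2245] yaw 63.26 w 0.0942 F [-0.9 -0.3 -0.8] j [ 1.    0.09  1.37  0.    1.68 -0.1 ] cmd [ 0.248   0.491   0.225  63.2545]
roll 22.40 then shift mm x -132.8 y 125.0 z -513.8 horiz 530.7
```

Call:
{"name": "send_rows", "arguments": {"moves": "-1 0 0.015 0 5.6; -1 0 0.015 0 5.6; -1 0 0.015 0 5.6; -1 0 0.015 0 5.6; -1 -0.009 0 -0.034 0; -1 -0.009 0 -0.034 0; -1 -0.009 0 -0.034 0; -1 -0.009 0 -0.034 0; -1 -0.009 0 -0.034 0; -1 -0.009 0 -0.034 0"}}

```text
time: 2.83
tool_pos: [0.3405, 0.3001, 0.1647]
ee_rot: [-1.571, -0.001, 0.714]
wrist_force: [0.2, -0.4, 0.4]
width: 0.0937
```

```bash
python3 go.py "-1 0 0.015 0 5.6; -1 0 0.015 0 5.6; -1 0 0.015 0 5.6; -1 0 0.015 0 5.6; -1 -0.009 0 -0.034 0; -1 -0.009 0 -0.034 0; -1 -0.009 0 -0.034 0; -1 -0.009 0 -0.034 0; -1 -0.009 0 -0.034 0; -1 -0.009 0 -0.034 0" .4836 .0155 .1 40.85
```

```text
t 2.83 meas [0.3405 0.3001 0.1647] yaw 40.89 w 0.0937 F [ 0.2 -0.4  0.4] j [ 0.6  -0.11  1.68 -0.    1.57 -0.12] cmd [ 0.3406  0.3014  0.165  40.8545]
roll 0.00 then shift mm x -78.8 y 65.0 z -309.8 horiz 319.6
```

Call:
{"name": "send_rows", "arguments": {"moves": "-1 -0.0088 0.007 -0.0344 0; -1 -0.0088 0.007 -0.0344 0; -1 -0.0088 0.007 -0.0344 0; -1 -0.0088 0.007 -0.0344 0; -1 -0.0088 0.007 -0.0344 0; -1 -0.0088 0.007 -0.0344 0; -1 -0.0088 0.007 -0.0344 0; -1 -0.0088 0.007 -0.0344 0; -1 -0.0088 0.007 -0.0344 0; -1 0 0 0 0"}}

```text
time: 3.67
tool_pos: [0.4841, 0.0105, 0.1001]
ee_rot: [-1.572, 0.002, 0.707]
wrist_force: [-0.1, 0.3, -0.3]
width: 0.0941
```

```bash
python3 go.py "-1 -0.0088 0.007 -0.0344 0; -1 -0.0088 0.007 -0.0344 0; -1 -0.0088 0.007 -0.0344 0; -1 -0.0088 0.007 -0.0344 0; -1 -0.0088 0.007 -0.0344 0; -1 -0.0088 0.007 -0.0344 0; -1 -0.0088 0.007 -0.0344 0; -1 -0.0088 0.007 -0.0344 0; -1 -0.0088 0.007 -0.0344 0" .4836 .0155 .026 40.85
python3 - <<'E'
from bench import imaging;import cv2
for n in('scene','top'):
    s=imaging.snapshot(n);cv2.imwrite(f'pics/{n}1.png',s['image'][:,:,::-1])
E
```

```text
t 3.67 meas [0.4841 0.0105 0.1001] yaw 40.51 w 0.0941 F [-0.1  0.3 -0.3] j [-0.09  0.    1.71 -0.    1.43 -0.8 ] cmd [4.83200e-01 1.54000e-02 1.02000e-01 4.08545e+01]
roll 0.00 then shift mm x 0.4 y 76.0 z -0.2 horiz 0.4
```

View pics/scene1.png

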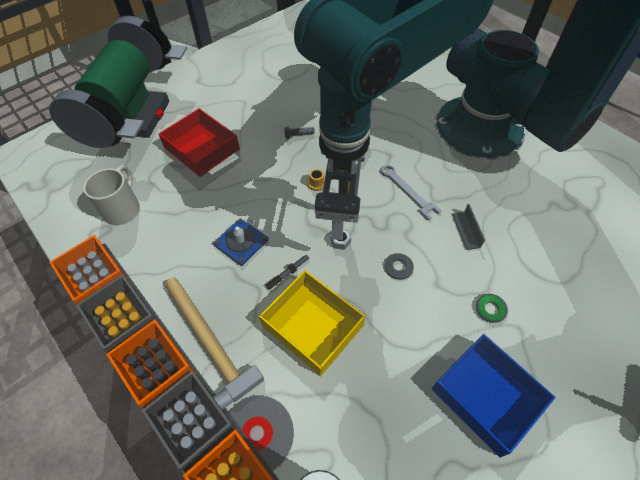

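The gripper stands over the nut at (341,240). The overshoot should settle as I descend.

Call:
{"name": "send_rows", "arguments": {"moves": "-1 0 0.01 0 0; -1 0 0.01 0 0; -1 0 0.012 0 0; -1 0 0.012 0 0; -1 0 0.012 0 0; -1 0 0.008 0 0; -1 0 0.006 0 0; -1 0 0.004 0 0; -1 0 0 0 0; -1 0 0 0 0"}}

```text
time: 4.6
tool_pos: [0.4828, 0.0158, 0.0276]
ee_rot: [-1.571, -0.0, 0.713]
wrist_force: [-0.5, -0.6, 0.6]
width: 0.0938
```

```bash
python3 go.py "-1 0 0.074 0 0" .4836 .0155 .026 40.85
```

```text
t 4.60 meas [0.4828 0.0158 0.0276] yaw 40.88 w 0.0938 F [-0.5 -0.6  0.6] j [-0.08  0.07  1.8   0.    1.28 -0.8 ] cmd [4.83200e-01 1.54000e-02 2.80000e-02 4.08545e+01]
roll 0.00 then shift mm x 0.4 y 2.0 z -0.2 horiz 0.4
```

Call:
{"name": "send_rows", "arguments": {"moves": "-1 0 0.004 0 0; 1 0 0 0 0; 1 0 0 0 0; 1 0 0 0 0; 1 0 0 0 0; 1 0 0 0 0; 1 0 0 0 0; 1 0 0 0 0; 1 0 0 0 0; 1 0 0 0 0"}}

```text
time: 5.43
tool_pos: [0.4828, 0.0157, 0.0235]
ee_rot: [-1.571, -0.0, 0.713]
wrist_force: [-0.5, 0.5, -0.5]
width: 0.0374
```

```bash
python3 go.py "-1 0 0.004 0 0" .546 -.399 .15 40.85
```

```text
t 5.43 meas [0.4828 0.0157 0.0235] yaw 40.85 w 0.0374 F [-0.5  0.5 -0.5] j [-0.09  0.07  1.8   0.    1.27 -0.8 ] cmd [4.83200e-01 1.54000e-02 2.40000e-02 4.08545e+01]
roll 0.00 then shift mm x -223.6 y -126.0 z -354.5 horiz 419.1
```

Call:
{"name": "send_rows", "arguments": {"moves": "1 0 -0.02 0 0; 1 0 -0.03 0 0; 1 0 -0.03 0 0; 1 0 -0.02 0 0; 1 -0.01 0 -0.016 0; 1 -0.02 0 -0.032 0; 1 -0.02 0 -0.032 0; 1 -0.02 0 -0.032 0; 1 -0.02 0 -0.032 0; 1 -0.02 0 -0.032 0"}}

```text
time: 6.27
tool_pos: [0.5144, -0.1911, 0.123]
ee_rot: [-1.57, 0.0, 0.713]
wrist_force: [0.4, 0.6, -2.1]
width: 0.0355
```

```bash
python3 go.py "1 0 -.1 0 0;1 -0.11 0 -.176 0" .546 -.399 .04 40.85
```

```text
t 6.27 meas [ 0.5144 -0.1911  0.123 ] yaw 40.86 w 0.0355 F [ 0.4  0.6 -2.1] j [-0.46  0.13  1.53  0.    1.49 -1.17] cmd [ 0.5151 -0.1897  0.124  40.8545]
roll 0.00 then shift mm x -113.6 y 84.0 z -178.5 horiz 211.6
```

Call:
{"name": "send_rows", "arguments": {"moves": "1 -0.02 0 -0.032 0; 1 -0.02 0 -0.032 0; 1 -0.02 0 -0.032 0; 1 -0.02 0 -0.032 0; 1 -0.017 0 -0.026 0; 1 -0.01 0 -0.016 0; 1 -0.006 0 -0.008 0; 1 0 0.02 0 0; 1 0 0.02 0 0; 1 0 0.02 0 0"}}

```text
time: 7.1
tool_pos: [0.5457, -0.3976, 0.0627]
ee_rot: [-1.57, -0.001, 0.713]
wrist_force: [0.1, -0.2, -2.2]
width: 0.0353
```

Call:
{"name": "send_rows", "arguments": {"moves": "1 0 0.012 0 0; 1 0 0.01 0 0; 1 0 0 0 0; -0.2 0 0 0 0; -0.2 0 0 0 0; -0.2 0 0 0 0; -0.2 0 0 0 0; -0.2 0 0 0 0; -0.2 0 0 0 0; -0.2 0 0 0 0"}}

```text
time: 7.93
tool_pos: [0.5458, -0.3982, 0.0419]
ee_rot: [-1.571, -0.0, 0.713]
wrist_force: [-0.1, 0.7, -0.6]
width: 0.0567
```

```bash
python3 go.py "1 -0.113 0.082 -0.178 0" .4165 -.1325 .15 0
python3 - <<'E'
from bench import imaging;import cv2
s=imaging.snapshot('scene');cv2.imwrite('pics/scene2.png',s['image'][:,:,::-1])
E
```

```text
t 7.93 meas [ 0.5458 -0.3982  0.0419] yaw 40.85 w 0.0567 F [-0.1  0.7 -0.6] j [-0.71  0.45  1.28  0.    1.4  -1.43] cmd [ 0.5461 -0.3982  0.042  40.8545]
roll 40.85 then shift mm x -129.6 y -108.0 z 265.7 horiz 295.7
```

View pics/scene2.png

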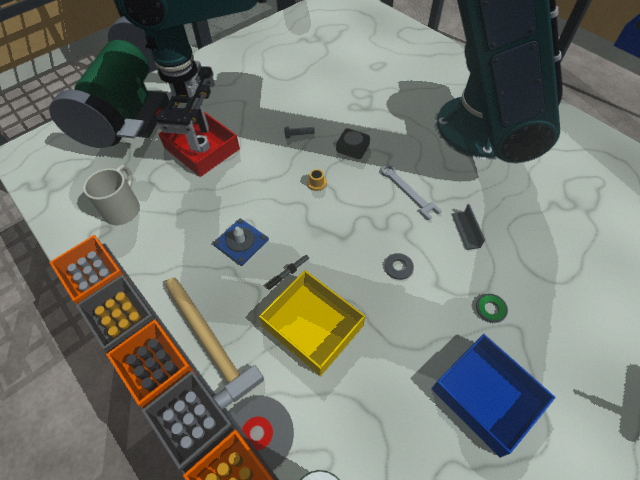

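The nut lies in the red bin at (201,142). Next is the bolt.

```bash
python3 go.py "" .3495 -.2802 .1 59.85
```

```text
t 7.98 meas [ 0.5457 -0.3981  0.0417] yaw 40.85 w 0.0561 F [1.  0.7 0.5] j [-0.71  0.45  1.28  0.    1.4  -1.43] cmd [ 0.5461 -0.3982  0.042  40.8545]
roll -19.00 then shift mm x 3.3 y -58.0 z 229.3 horiz 229.3
```

Call:
{"name": "send_rows", "arguments": {"moves": "-0.2 0 -0.03 0 -4; -0.2 0 -0.03 0 -5; -0.2 0 -0.03 0 -5; -0.2 0 -0.02 0 -5; -0.6 0 0 0 0; -0.6 0 0 0 0; -0.6 0 0 0 0; -0.6 0 0 0 0; -0.6 0 0 0 0; -0.6 0 0 0 0"}}

```text
time: 8.82
tool_pos: [0.545, -0.3975, 0.1493]
ee_rot: [-1.567, -0.001, 1.044]
wrist_force: [0.5, 0.3, 0.2]
width: 0.075
```

Call:
{"name": "send_rows", "arguments": {"moves": "-0.6 0.0033 0.006 0.02 0; -0.6 0 0.006 0.033 0; -0.6 0 0.006 0.033 0; -0.6 0 0.006 0.033 0; -0.6 0 0.006 0.033 0; -0.6 0 0.006 0.033 0; -0.6 0 0.006 0.025 0; -0.6 0 0.01 0.013 0; -0.6 0 0.01 0.006 0; -0.6 0 0.01 0 0"}}

```text
time: 9.65
tool_pos: [0.348, -0.2793, 0.0787]
ee_rot: [-1.57, -0.0, 1.044]
wrist_force: [0.1, 0.3, -0.2]
width: 0.0751
```

```bash
python3 go.py "1 0 -.11 0 -19; 1 .0033 .072 .229 0" .3495 -.2802 .023 59.85
python3 - <<'E'
from bench import imaging;import cv2
for n in ('scene','top'):
    s=imaging.snapshot(n);cv2.imwrite(f'pics/{n}3.png',s['image'][:,:,::-1])
E
```

```text
t 9.65 meas [ 0.348  -0.2793  0.0787] yaw 59.81 w 0.0751 F [ 0.1  0.3 -0.2] j [-0.8  -0.07  1.82  0.    1.39 -1.85] cmd [ 0.3497 -0.2804  0.08   59.8545]
roll 0.00 then shift mm x 0.0 y 57.0 z 0.3 horiz 0.3
```

View pics/scene3.png

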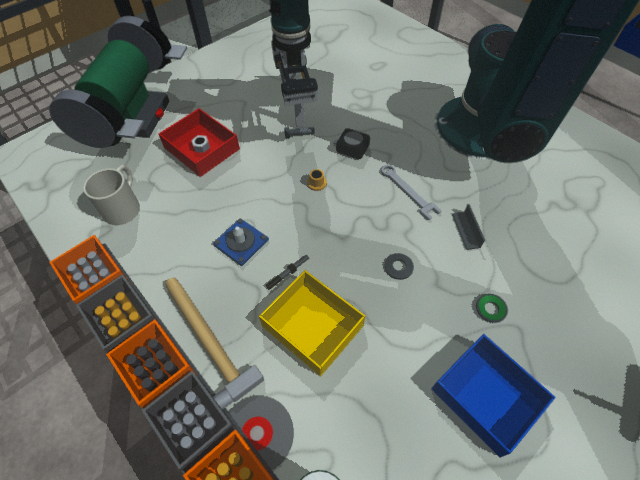

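The bolt at (300,131) lies between the fingers, so I'll go down and close.

Call:
{"name": "send_rows", "arguments": {"moves": "-0.6 0 0.015 0 0; -0.6 0 0.015 0 0; -0.6 0 0.013 0 0; -0.6 0 0.009 0 0; -0.6 0 0.005 0 0; -0.6 0 0 0 0; 1 0 0 0 0; 1 0 0 0 0; 1 0 0 0 0; 1 0 0 0 0"}}

```text
time: 10.58
tool_pos: [0.3497, -0.2806, 0.0232]
ee_rot: [-1.572, 0.0, 1.045]
wrist_force: [-1.1, 0.1, -0.5]
width: 0.0519
```

Call:
{"name": "send_rows", "arguments": {"moves": "1 0 0 0 0; 1 0 0 0 0; 1 0 0 0 0; 1 0 0 0 0; 1 0 0 0 0; 1 0 -0.015 0 0; 1 0 -0.025 0 0; 1 0 -0.03 0 0; 1 0 -0.03 0 0; 1 0 -0.02 0 0"}}

```text
time: 11.42
tool_pos: [0.3497, -0.2806, 0.1449]
ee_rot: [-1.573, 0.001, 1.045]
wrist_force: [-0.5, -0.3, -2.2]
width: 0.0153
```

```bash
python3 go.py "1 0 .057 0 0; 1 0 -.12 0 0" .5137 .3995 .14 0
python3 - <<'E'
from bench import imaging;import cv2
for n in ('scene',):
    s=imaging.snapshot(n);cv2.imwrite(f'pics/{n}4.png',s['image'][:,:,::-1])
E
```

```text
t 11.42 meas [ 0.3497 -0.2806  0.1449] yaw 59.86 w 0.0153 F [-0.5 -0.3 -2.2] j [-0.8  -0.11  1.73  0.    1.53 -1.85] cmd [ 0.3497 -0.2804  0.143  59.8545]
roll 59.85 then shift mm x 164.0 y 3.0 z 679.9 horiz 699.4
```

View pics/scene4.png

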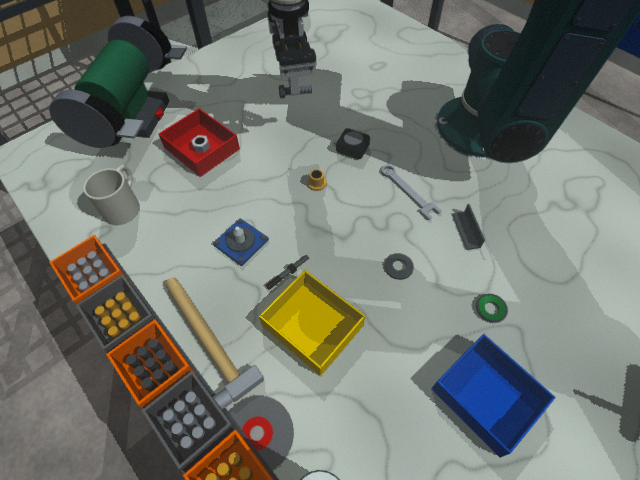

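Call:
{"name": "send_rows", "arguments": {"moves": "1 0 0 0 6; 1 0 0 0 6; 1 0 0 0 6; 1 0 0 0 6; 1 0 0 0 6; 1 0 0 0 6; 1 0 0 0 6; 1 0 0 0 6; 1 0 0 0 6; 1 0 0 0 6"}}

```text
time: 12.3
tool_pos: [0.3487, -0.2796, 0.1407]
ee_rot: [-1.569, 0.002, -0.008]
wrist_force: [-0.4, -0.5, -2.1]
width: 0.0153
```

Call:
{"name": "send_rows", "arguments": {"moves": "1 0.004 0 0.018 0; 1 0.009 0 0.036 0; 1 0.009 0 0.036 0; 1 0.009 0 0.036 0; 1 0.009 0 0.036 0; 1 0.009 0 0.036 0; 1 0.009 0 0.036 0; 1 0.009 0 0.036 0; 1 0.009 0 0.036 0; 1 0.009 0 0.036 0"}}

```text
time: 13.13
tool_pos: [0.4344, 0.0635, 0.141]
ee_rot: [-1.571, 0.002, -0.002]
wrist_force: [0.3, 0.0, -1.5]
width: 0.0152
```

```bash
python3 go.py "1 0 0 0 60; 1 .085 0 .342 0" .5137 .3995 .04 -0.15
```

```text
t 13.13 meas [0.4344 0.0635 0.141 ] yaw -0.14 w 0.0152 F [ 0.3  0.  -1.5] j [ 0.02 -0.13  1.75 -0.    1.52  0.02] cmd [ 0.4356  0.0614  0.143  -0.1455]
roll 0.00 then shift mm x 77.2 y 103.0 z 338.3 horiz 347.0
```

Call:
{"name": "send_rows", "arguments": {"moves": "1 0.008 0 0.036 0; 1 0.008 0 0.036 0; 1 0.008 0 0.036 0; 1 0.008 0 0.036 0; 1 0.008 0 0.036 0; 1 0.008 0 0.036 0; 1 0.008 0 0.036 0; 1 0.008 0 0.036 0; 1 0.008 0 0.032 0; 1 0.005 0 0.018 0"}}

```text
time: 13.97
tool_pos: [0.5122, 0.4026, 0.1397]
ee_rot: [-1.571, 0.003, 0.0]
wrist_force: [0.1, -0.5, -3.1]
width: 0.0155
```

Call:
{"name": "send_rows", "arguments": {"moves": "1 0 0.02 0 0; 1 0 0.03 0 0; 1 0 0.03 0 0; 1 0 0.015 0 0; 1 0 0.005 0 0; 1 0 0 0 0; 0.2 0 0 0 0; 0.2 0 0 0 0; 0.2 0 0 0 0; 0.2 0 0 0 0"}}

```text
time: 14.8
tool_pos: [0.5142, 0.4002, 0.0449]
ee_rot: [-1.568, -0.004, -0.003]
wrist_force: [-0.4, 0.6, -0.4]
width: 0.0364
```

```bash
python3 go.py "1 .077 .1 .338 0" .3795 .31 .1 0
python3 - <<'E'
from bench import imaging;import cv2
for n in ('scene',):
    s=imaging.snapshot(n);cv2.imwrite(f'pics/{n}5.png',s['image'][:,:,::-1])
E
```

```text
t 14.80 meas [0.5142 0.4002 0.0449] yaw -0.15 w 0.0364 F [-0.4  0.6 -0.4] j [0.57 0.4  1.35 0.   1.38 0.58] cmd [ 0.5135  0.3992  0.043  -0.1455]
roll -0.15 then shift mm x -134.0 y -57.0 z -89.2 horiz 161.0
```

View pics/scene5.png

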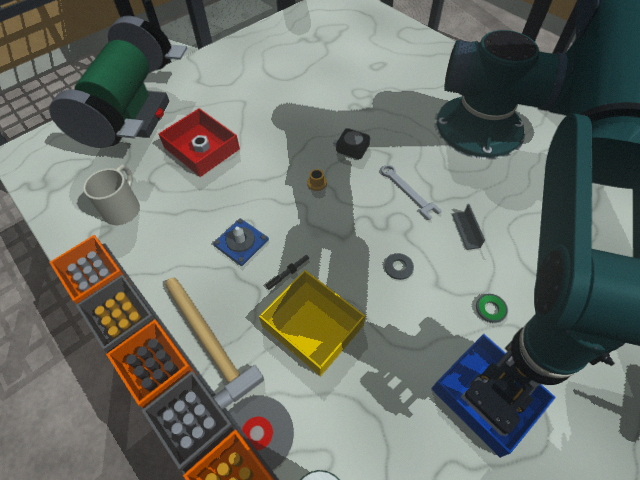

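Call:
{"name": "send_rows", "arguments": {"moves": "0 0 -0.02 0 0; 0 0 -0.03 0 0; 0 0 -0.03 0 0; 0 0 -0.017 0 0; -1 -0.02 0 -0.0134 0; -1 -0.03 0 -0.02 0; -1 -0.03 0 -0.02 0; -1 -0.03 0 -0.02 0; -1 -0.015 0 -0.01 0; -1 -0.009 0 -0.006 0"}}

```text
time: 15.68
tool_pos: [0.3771, 0.3094, 0.1405]
ee_rot: [-1.57, -0.001, -0.002]
wrist_force: [0.9, -0.0, 0.2]
width: 0.0833
```

```bash
python3 go.py "-1 -.134 -.097 -.0894 0" .3795 .31 .021 0
python3 - <<'E'
from bench import imaging;import cv2
for n in ('scene','top'):
    s=imaging.snapshot(n);cv2.imwrite(f'pics/{n}6.png',s['image'][:,:,::-1])
E
```

```text
t 15.68 meas [0.3771 0.3094 0.1405] yaw -0.13 w 0.0833 F [ 0.9 -0.   0.2] j [ 0.57 -0.02  1.65  0.    1.51  0.57] cmd [ 0.3792  0.3101  0.14   -0.1455]
roll -0.15 then shift mm x 0.3 y 119.0 z -0.1 horiz 0.3
```

View pics/scene6.png

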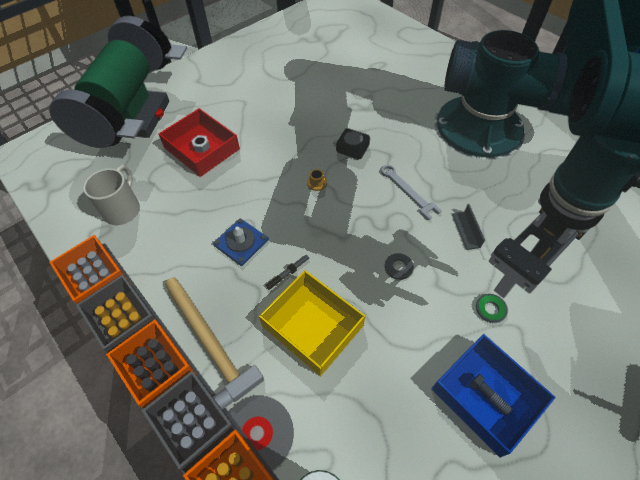

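View pics/top6.png

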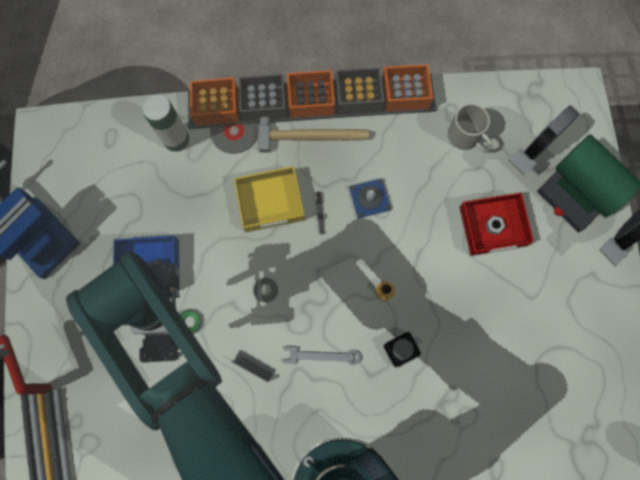

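The bolt is in the blue bin at (490,393) and the dished spring is undisturbed at (491,307). I'll descend.

Call:
{"name": "send_rows", "arguments": {"moves": "-1 0 0.02 0 0; -1 0 0.025 0 0; -1 0 0.025 0 0; -1 0 0.02 0 0; -1 0 0.012 0 0; -1 0 0.008 0 0; -1 0 0.005 0 0; -1 0 0.003 0 0; -1 0 0.001 0 0; -1 0 0 0 0"}}

```text
time: 16.62
tool_pos: [0.3795, 0.3108, 0.0211]
ee_rot: [-1.57, -0.001, -0.003]
wrist_force: [0.5, -0.2, 0.4]
width: 0.094
```

Call:
{"name": "send_rows", "arguments": {"moves": "1 0 0 0 0; 1 0 0 0 0; 1 0 0 0 0; 1 0 0 0 0; 1 0 0 0 0; 1 0 0 0 0; 1 0 0 0 0; 1 0 0 0 0; 1 0 0 0 0; 1 0 0 0 0"}}

```text
time: 17.45
tool_pos: [0.379, 0.3104, 0.0207]
ee_rot: [-1.571, -0.001, -0.003]
wrist_force: [-0.1, -0.2, 0.8]
width: 0.0555
```

Call:
{"name": "send_rows", "arguments": {"moves": "1 0 0 0 0; 1 0 -0.005 0 0; 1 0 -0.01 0 0; 1 0 -0.02 0 0; 1 0 -0.025 0 0; 1 0 -0.025 0 0; 1 0 -0.02 0 0; 1 0 -0.015 0 0; 1 0 0 0 0; 1 0 0 0 0"}}

```text
time: 18.28
tool_pos: [0.3791, 0.3106, 0.1416]
ee_rot: [-1.569, -0.002, -0.002]
wrist_force: [0.0, 1.0, -1.2]
width: 0.0553
```

```bash
python3 go.py "-1 0 .119 0 0;1 0 -.12 0 0" .635 -.1165 .141 0
python3 - <<'E'
from bench import imaging;import cv2
for n in ('scene','top'):
    s=imaging.snapshot(n);cv2.imwrite(f'pics/{n}7.png',s['image'][:,:,::-1])
E
```

```text
t 18.28 meas [0.3791 0.3106 0.1416] yaw -0.14 w 0.0553 F [ 0.   1.  -1.2] j [ 0.57 -0.02  1.64  0.    1.51  0.57] cmd [ 0.3792  0.3101  0.141  -0.1455]
roll -0.15 then shift mm x 255.8 y -0.0 z -426.6 horiz 497.4
```

View pics/scene7.png

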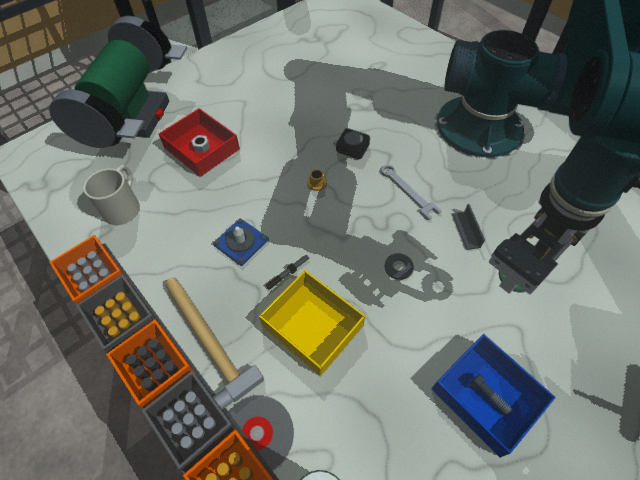

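Call:
{"name": "send_rows", "arguments": {"moves": "1 0.01 0 -0.016 0; 1 0.018 0 -0.03 0; 1 0.018 0 -0.03 0; 1 0.018 0 -0.03 0; 1 0.018 0 -0.03 0; 1 0.018 0 -0.03 0; 1 0.018 0 -0.03 0; 1 0.018 0 -0.03 0; 1 0.018 0 -0.03 0; 1 0.018 0 -0.03 0"}}

```text
time: 19.22
tool_pos: [0.5495, 0.0223, 0.1383]
ee_rot: [-1.57, 0.004, -0.003]
wrist_force: [-0.0, 0.8, -1.0]
width: 0.0556
```

Call:
{"name": "send_rows", "arguments": {"moves": "1 0.018 0 -0.03 0; 1 0.018 0 -0.03 0; 1 0.018 0 -0.03 0; 1 0.018 0 -0.03 0; 1 0.008 0 -0.014 0; 1 0.004 0 -0.0066 0; 1 0 0.016 0 0; 1 0 0.015 0 0; 1 0 0 0 0; 1 0 0 0 0"}}

```text
time: 20.05
tool_pos: [0.6321, -0.1158, 0.1071]
ee_rot: [-1.569, 0.005, -0.002]
wrist_force: [0.1, -0.4, 0.1]
width: 0.0562
```

```bash
python3 go.py "1 .256 .031 -.4266 0" .635 -.1165 .141 -0.1455
python3 - <<'E'
from bench import imaging;import cv2,pickle,numpy as np
S={}
for n in ('scene','top'):
    s=imaging.snapshot(n);S[n]=s
pickle.dump(S,open('s8.pkl','wb'))
T=[cv2.resize(cv2.getRectSubPix(S[n]['image'],(100,130),c),None,fx=4,fy=4,interpolation=cv2.INTER_CUBIC) for n,c in(('scene',(245,220)),('top',(370,198)))]
cv2.imwrite('pics/c8.png',np.hstack(T)[:,:,::-1])
E
```

```text
t 20.05 meas [ 0.6321 -0.1158  0.1071] yaw -0.10 w 0.0562 F [ 0.1 -0.4  0.1] j [-0.27  0.34  1.3   0.    1.5  -0.27] cmd [ 0.6342 -0.1171  0.11   -0.1455]
roll 0.00 then shift mm x 0.8 y -31.0 z 0.6 horiz 1.0
```

View pics/c8.png

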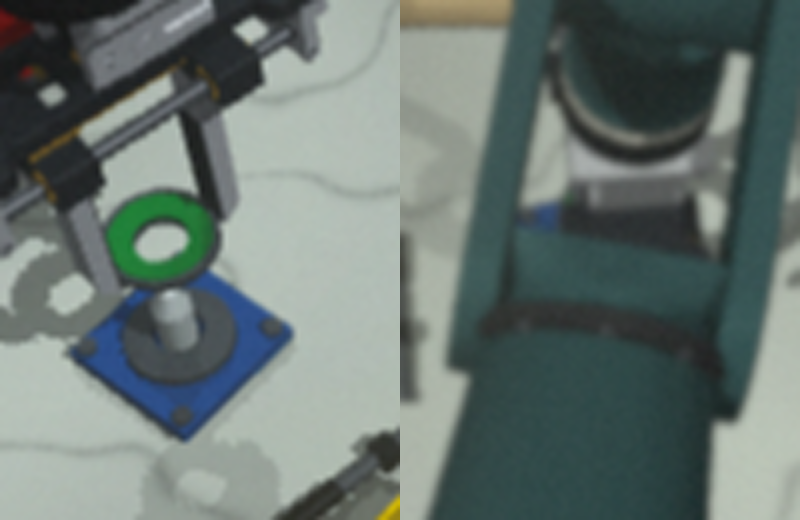

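Call:
{"name": "send_rows", "arguments": {"moves": "1 0 0.004 0 0; 1 0 0.004 0 0; 1 0 0.002 0 0; 1 0 0 0 0; 1 0 0 0 0; 1 0 0 0 0; 1 0 0 0 0; 1 0 0 0 0; 1 0 0 0 0; 1 0 0 0 0"}}

```text
time: 20.98
tool_pos: [0.6337, -0.117, 0.0996]
ee_rot: [-1.571, -0.0, -0.003]
wrist_force: [0.5, 0.6, -1.1]
width: 0.0557
```

```bash
python3 go.py "1 0 .01 0 0" .635 -.1165 .141 -0.1455
cat > rel.py <<'E'
import sys
from fit import *
from bench import imaging, robot
kind=sys.argv[1]; off=float(sys.argv[2]); tag=sys.argv[3]
S={'scene':imaging.snapshot('scene')}; p=robot.get_obs()['tool_pos']
z=float(sys.argv[4])-off
M['held']=(np.vstack([C(.028,.008),C(.013,.0)]) if kind=='dished' else np.vstack([C(.028,.005),C(.028,0),C(.013,.008)]))+[0,0,z]
M['arb']=np.vstack([rect(.04,.04,.01),C(.028,.013),C(.004,.052),C(.01,.04)[::1]]) 
h=fit(S,'held',p[0],p[1],0,False,rng=.008); a=fit(S,'arbor',.6364,-.1149,.17,True,rng=.006,arng=.12)
print('held',h,'arbor',a)
im=cv2.resize(S['scene']['image'],None,fx=6,fy=6,interpolation=cv2.INTER_CUBIC)
vh=h['scene'][0];va=a['scene'][0]
M['post']=np.vstack([C(.004,.052),C(.01,.04),C(.01,.018)])
for k,v in(('held',vh),('arbor',va),('post',va)):
    for u in proj(S['scene'],xf(M[k],*v)): cv2.circle(im,tuple(int(round(q*6+2.5)) for q in u),0,(255,0,0),-1)
c=proj(S['scene'],[[.636,-.115,.04]])[0]
cv2.imwrite(f'pics/{tag}.png',cv2.getRectSubPix(im,(560,560),tuple(map(float,c*6)))[:,:,::-1])
E
python3 rel.py dished .021 rel1 .100
```

```text
t 20.98 meas [ 0.6337 -0.117   0.0996] yaw -0.15 w 0.0557 F [ 0.5  0.6 -1.1] j [-0.27  0.35  1.31  0.    1.48 -0.27] cmd [ 0.6342 -0.1171  0.1    -0.1455]
roll 0.00 then shift mm x 0.8 y -41.0 z 0.6 horiz 1.0
held {'scene': (array([ 0.6303, -0.1194,  0.    ]), np.float64(134.8))} arbor {'scene': (array([ 0.6363, -0.1148,  0.1673]), np.float64(127.1))}
```

View pics/rel1.png

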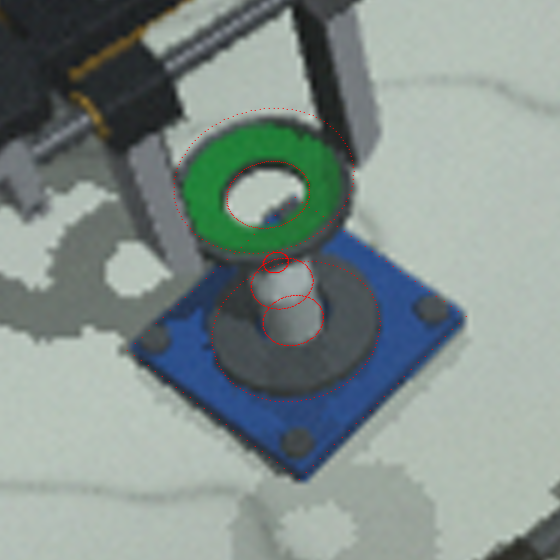

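```bash
cat > rel2.py <<'E'
from fit import *
from bench import imaging
import pickle
S0=pickle.load(open('s0.pkl','rb'))
M['d8']=C(.028,.008); M['dd']=np.vstack([C(.028,.008),C(.028,.003)]); M['db']=np.vstack([C(.028,.008),C(.028,.003),C(.013,.005)])
for k in('d8','dd','db'): print(k,fit(S0,k,.3795,.31,0,False,rng=.006))
S={'scene':imaging.snapshot('scene')}; pickle.dump(S,open('s9.pkl','wb'))
for z in(.075,.079,.083):
  for k in('dd','db'):
    M['h']=M[k]+[0,0,z]; print(z,k,fit(S,'h',.634,-.117,0,False,rng=.008))
# tilt fit
G=grad(S['scene'])
from scipy.spatial.transform import Rotation as Ro
def f(v):
    R=Ro.from_rotvec([v[2],v[3],0]).as_matrix(); return -score(G,S['scene'],M['db']@R.T+[v[0]/10,v[1]/10,.079])
best=min((minimize(f,[6.34+a,-1.17+b,c,0],method='Nelder-Mead',options=dict(initial_simplex=np.array([[6.34+a,-1.17+b,c,0]]*5)+.05*np.vstack([np.zeros(4),np.eye(4)]))) for a in(-.03,0,.03) for b in(-.03,0,.03) for c in (-.15,0,.15)),key=lambda o:o.fun)
print(best.x,best.fun)
im=cv2.resize(S['scene']['image'],None,fx=6,fy=6,interpolation=cv2.INTER_CUBIC)
v=best.x; R=Ro.from_rotvec([v[2],v[3],0]).as_matrix()
im2=im.copy()
for i,P in ((0,M['db']@R.T+[v[0]/10,v[1]/10,.079]),(1,M['db']+[.6342,-.1171,.079])):
    J=(im,im2)[i]
    for u in proj(S['scene'],P): cv2.circle(J,tuple(int(round(q*6+2.5)) for q in u),0,(255,0,0),-1)
c=proj(S['scene'],[[.636,-.115,.07]])[0]
cv2.imwrite('pics/rel2.png',np.hstack([cv2.getRectSubPix(J,(390,400),tuple(map(float,c*6))) for J in(im,im2)])[:,:,::-1])
E
python3 rel2.py
```

```text
d8 {'scene': (array([0.3821, 0.3105, 0.    ]), np.float64(136.5)), 'top': (array([0.3791, 0.3092, 0.    ]), np.float64(111.7)), 'scene+top': (array([0.3809, 0.3098, 0.    ]), np.float64(120.3))}
dd {'scene': (array([0.3807, 0.3099, 0.    ]), np.float64(130.6)), 'top': (array([0.3793, 0.3097, 0.    ]), np.float64(111.3)), 'scene+top': (array([0.38  , 0.3098, 0.    ]), np.float64(120.4))}
db {'scene': (array([0.381 , 0.3102, 0.    ]), np.float64(125.7)), 'top': (array([0.3792, 0.3096, 0.    ]), np.float64(101.5)), 'scene+top': (array([0.3802, 0.3099, 0.    ]), np.float64(112.4))}
0.075 dd {'scene': (array([ 0.6277, -0.121 ,  0.    ]), np.float64(135.1))}
0.075 db {'scene': (array([ 0.6296, -0.1202,  0.    ]), np.float64(134.2))}
0.079 dd {'scene': (array([ 0.6289, -0.1183,  0.    ]), np.float64(135.0))}
0.079 db {'scene': (array([ 0.6307, -0.1174,  0.    ]), np.float64(133.7))}
0.083 dd {'scene': (array([ 0.6304, -0.115 ,  0.    ]), np.float64(134.8))}
0.083 db {'scene': (array([ 0.6317, -0.1144,  0.    ]), np.float64(133.1))}
[ 6.31994308e+00 -1.17421067e+00 -4.18578195e-03 -1.92640345e-01] -136.68621826171875
```

View pics/rel2.png

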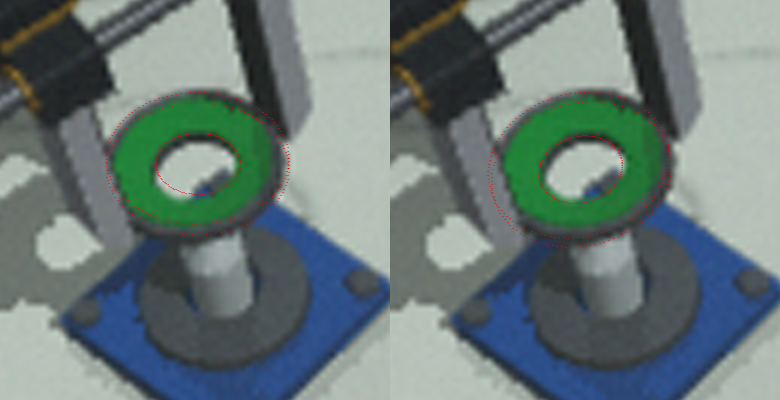

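Run:
```python
from fit import *
import pickle
S=pickle.load(open('s9.pkl','rb'));s=S['scene']
c=proj(s,[[.634,-.117,.06]])[0]
im=cv2.getRectSubPix(s['image'],(48,56),tuple(map(float,c)));im=cv2.resize(im,None,fx=10,fy=10,interpolation=cv2.INTER_NEAREST)
cv2.imwrite('pics/z9.png',im[:,:,::-1]); print(c)
def loc(P): return (proj(s,[P])[0]-c+[23.5,27.5])*10+4.5
for n,P in dict(bore0=[.6342,-.1171,.079],bore5=[.6342,-.1171,.084],xp=[.6622,-.1171,.087],xm=[.6062,-.1171,.087],yp=[.6342,-.0891,.087],ym=[.6342,-.1451,.087],ypb=[.6342,-.0891,.082],tip=[.6363,-.1148,.052],tip2=[.6332,-.1186,.052]).items(): print(n,loc(P).round(0))
```

```text
[236.45407137 225.20955841]
bore0 [221. 222.]
bore5 [217. 206.]
xp [ 90. 280.]
xm [335. 116.]
yp [302. 288.]
ym [128. 108.]
ypb [307. 304.]
tip [243. 317.]
tip2 [245. 296.]
```

View pics/z9.png

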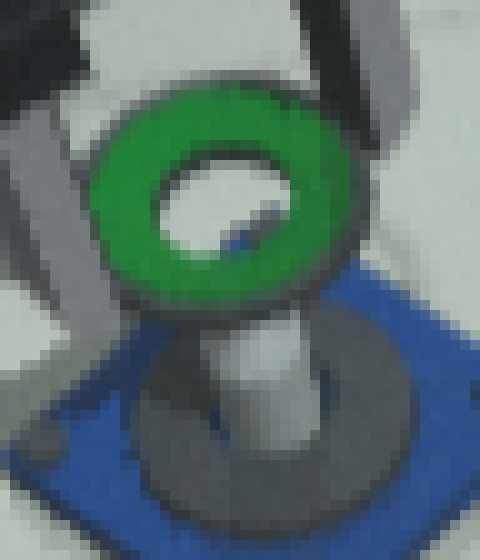

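Call:
{"name": "send_rows", "arguments": {"moves": "1 0.0015 0 0.001 0; 1 0.0012 0 0.0012 0; 1 0 0.006 0 0; 1 0 0.006 0 0; 1 0 0.006 0 0; 1 0 0.003 0 0; 1 0 0 0 0; 1 0 0 0 0; 1 0 0 0 0; 1 0 0 0 0"}}

```text
time: 21.92
tool_pos: [0.6367, -0.1148, 0.0789]
ee_rot: [-1.571, -0.001, -0.003]
wrist_force: [0.6, -0.3, -1.1]
width: 0.0553
```

```bash
python3 go.py "1 .0027 .021 .0022 0"
cat > z.py <<'E'
import sys
from fit import *
from bench import imaging
s=imaging.snapshot('scene'); x,y,z=map(float,sys.argv[2:5])
c=proj(s,[[.636,-.1155,.04]])[0]
im=cv2.getRectSubPix(s['image'],(52,56),tuple(map(float,c)));im=cv2.resize(im,None,fx=10,fy=10,interpolation=cv2.INTER_CUBIC)
cv2.imwrite(f'pics/{sys.argv[1]}.png',im[:,:,::-1])
for P,col in((C(.028,.008)+[x,y,z],(255,0,0)),(C(.013,.005)+[x,y,z],(255,0,0)),(C(.01,.04)+[.6363,-.1148,0],(255,255,0)),(C(.004,.052)+[.6363,-.1148,0],(255,255,0))):
    for u in proj(s,P): cv2.circle(im,tuple(int(round(q)) for q in (u-c+[25.5,27.5])*10+4.5),0,col,-1)
cv2.imwrite(f'pics/{sys.argv[1]}o.png',np.hstack([cv2.imread(f'pics/{sys.argv[1]}.png')[:,:,::-1],im])[:,120:][:,:,::-1][:, :800])
E
python3 z.py z10 .6369 -.1149 .058
```

```text
t 21.92 meas [ 0.6367 -0.1148  0.0789] yaw -0.15 w 0.0553 F [ 0.6 -0.3 -1.1] j [-0.27  0.37  1.33  0.    1.45 -0.26] cmd [ 0.6369 -0.1149  0.079  -0.1455]
```

View pics/z10.png

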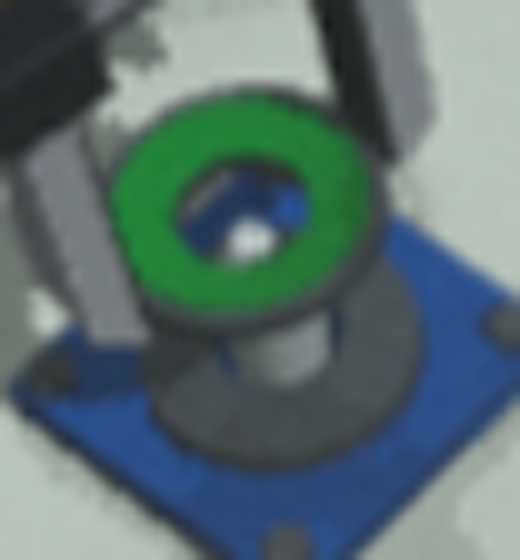

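View pics/z10o.png

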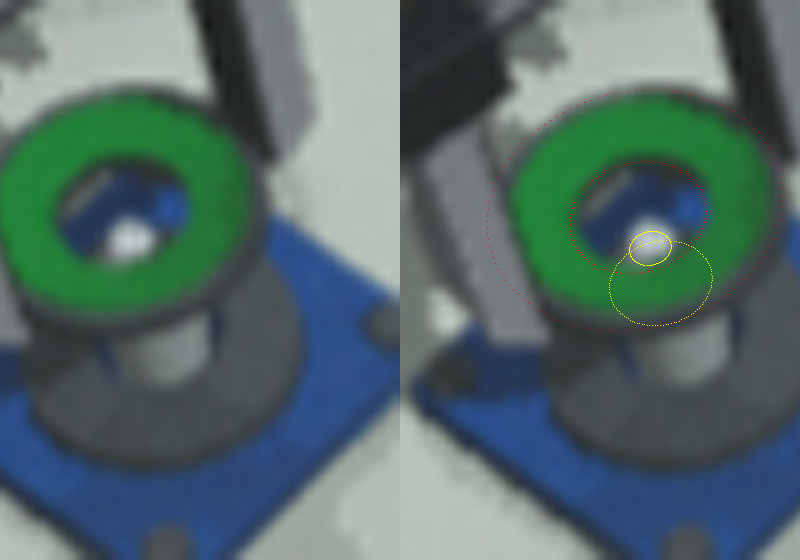

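The tip shows inside the bore at (250,237), so I'll descend in steps and watch the force.

Call:
{"name": "send_rows", "arguments": {"moves": "1 0 0.003 0 0; 1 0 0.003 0 0; 1 0 0.003 0 0; 1 0 0.003 0 0; 1 0 0.003 0 0; 1 0 0.003 0 0; 1 0 0 0 0; 1 0 0 0 0; 1 0 0 0 0; 1 0 0 0 0"}}

```text
time: 22.8
tool_pos: [0.6366, -0.1148, 0.0608]
ee_rot: [-1.571, -0.001, -0.003]
wrist_force: [-0.0, 0.9, -0.5]
width: 0.0558
```

```bash
python3 go.py "1 0 .018 0 0"; python3 z.py z11 .6369 -.1149 .040
```

```text
t 22.80 meas [ 0.6366 -0.1148  0.0608] yaw -0.15 w 0.0558 F [-0.   0.9 -0.5] j [-0.27  0.38  1.35  0.    1.41 -0.26] cmd [ 0.6369 -0.1149  0.061  -0.1455]
```

View pics/z11.png

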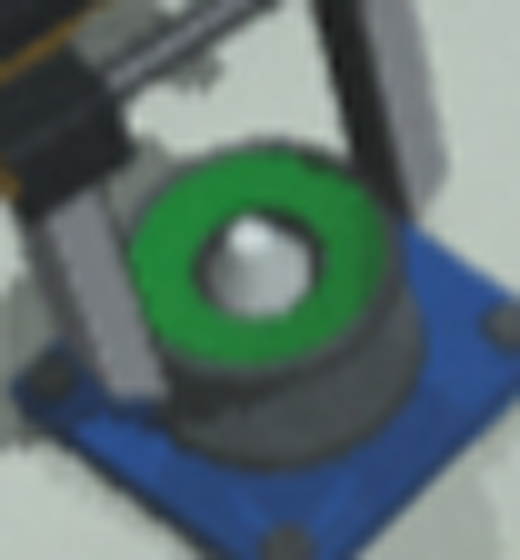

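The post comes up through the bore, centred, with no contact force. I'll lower to the seat.

Call:
{"name": "send_rows", "arguments": {"moves": "1 0 0.003 0 0; 1 0 0.003 0 0; 1 0 0.003 0 0; 1 0 0.003 0 0; 1 0 0.003 0 0; 1 0 0.003 0 0; 1 0 0.002 0 0; 1 0 0.001 0 0; 1 0 0 0 0; 1 0 0 0 0"}}

```text
time: 23.68
tool_pos: [0.6365, -0.1147, 0.0395]
ee_rot: [-1.571, -0.0, -0.003]
wrist_force: [-0.3, -0.0, -0.8]
width: 0.0556
```

```bash
python3 go.py "1 0 .021 0 0"; python3 z.py z12 .6369 -.1149 .018
```

```text
t 23.68 meas [ 0.6365 -0.1147  0.0395] yaw -0.15 w 0.0556 F [-0.3 -0.  -0.8] j [-0.27  0.4   1.37  0.    1.38 -0.26] cmd [ 0.6369 -0.1149  0.04   -0.1455]
```

View pics/z12.png

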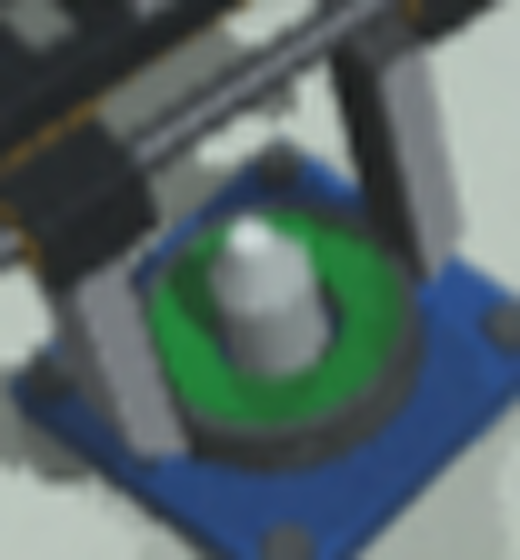

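Call:
{"name": "send_rows", "arguments": {"moves": "1 0 0.0005 0 0; -1 0 0 0 0; -1 0 0 0 0; -1 0 0 0 0; -1 0 0 0 0; -1 0 0 0 0; -1 0 0 0 0; -1 0 -0.015 0 0; -1 0 -0.03 0 0; -1 0 -0.03 0 0"}}

```text
time: 24.57
tool_pos: [0.6351, -0.1144, 0.1128]
ee_rot: [-1.57, 0.004, -0.003]
wrist_force: [0.4, -0.1, 0.5]
width: 0.094
```

```bash
python3 go.py "1 0 -.0745 0 0" .4404 .1347 .1 0; python3 z.py z13 .6369 -.1149 .018
```

```text
t 24.57 meas [ 0.6351 -0.1144  0.1128] yaw -0.14 w 0.094 F [ 0.4 -0.1  0.5] j [-0.27  0.34  1.29  0.    1.51 -0.26] cmd [ 0.6369 -0.1149  0.1145 -0.1455]
roll -0.15 then shift mm x -196.5 y 14.5 z 249.6 horiz 317.6
```

View pics/z13o.png

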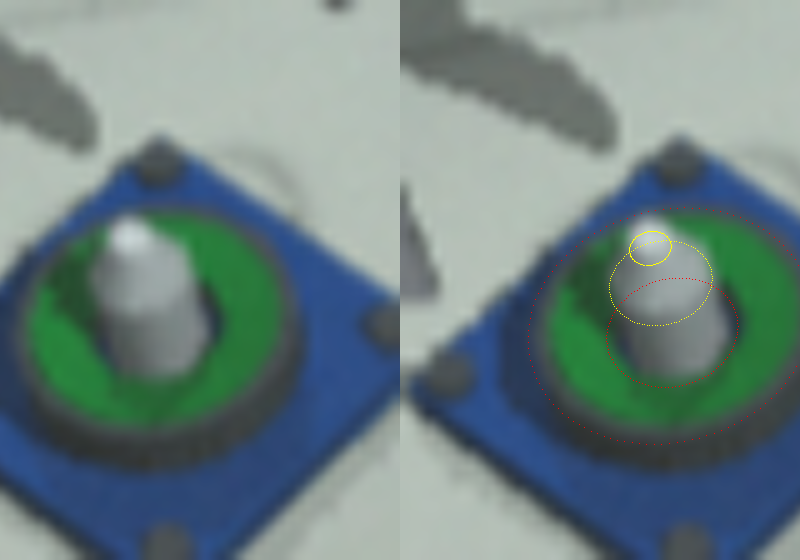

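The dished spring is seated round the post with its green side up. Next is the domed spring.

Call:
{"name": "send_rows", "arguments": {"moves": "-1 -0.0118 -0.01 0.0146 0; -1 -0.0218 0 0.0277 0; -1 -0.0218 0 0.0277 0; -1 -0.0218 0 0.0277 0; -1 -0.0218 0 0.0277 0; -1 -0.0218 0 0.0277 0; -1 -0.0218 0 0.0277 0; -1 -0.0218 0 0.0277 0; -1 -0.0218 0 0.0277 0; -1 -0.01 0.01 0.0134 0"}}

```text
time: 25.45
tool_pos: [0.4398, 0.1381, 0.1159]
ee_rot: [-1.568, -0.004, -0.0]
wrist_force: [-0.5, 0.2, -0.7]
width: 0.0938
```

Call:
{"name": "send_rows", "arguments": {"moves": "-1 0 0.02 0 0; -1 0 0.02 0 0; -1 0 0.015 0 0; -1 0 0.01 0 0; -1 0 0 0 0; -1 0 0 0 0; -1 0 0 0 0; -1 0 0 0 0; -1 0 0 0 0; -1 0 0 0 0"}}

```text
time: 26.28
tool_pos: [0.4415, 0.1354, 0.0498]
ee_rot: [-1.57, -0.002, -0.003]
wrist_force: [-0.0, -0.8, 0.1]
width: 0.094
```

```bash
python3 go.py "-1 -.1962 .065 .2496 0" .4404 .1347 .0205 -0.1455
python3 - <<'E'
from bench import imaging;import cv2
s=imaging.snapshot('scene');cv2.imwrite('pics/d14.png',cv2.resize(cv2.getRectSubPix(s['image'],(130,100),(400,265)),None,fx=6,fy=6,interpolation=cv2.INTER_CUBIC)[:,:,::-1])
E
```

```text
t 26.28 meas [0.4415 0.1354 0.0498] yaw -0.16 w 0.094 F [-0.  -0.8  0.1] j [ 0.17 -0.    1.82  0.    1.32  0.18] cmd [ 0.4413  0.1352  0.0495 -0.1455]
roll 0.00 then shift mm x -0.9 y 29.0 z -0.5 horiz 1.0
```

View pics/d14.png

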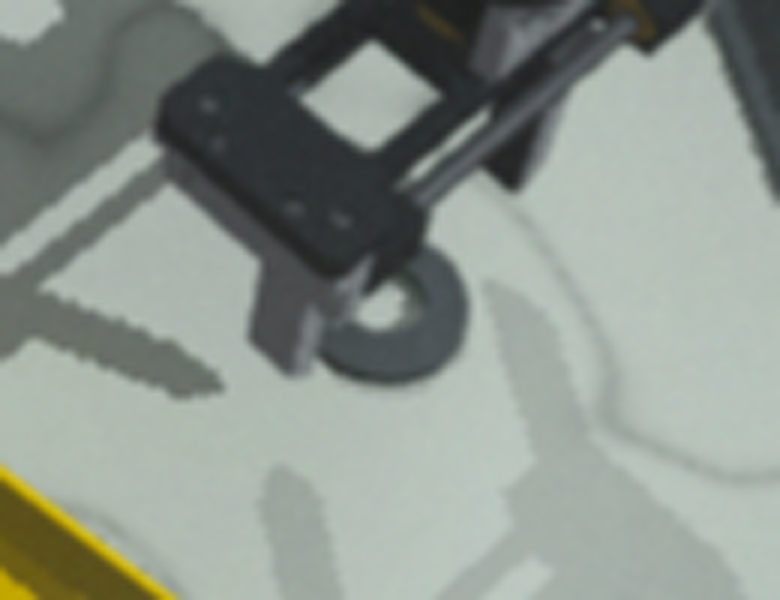

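Call:
{"name": "send_rows", "arguments": {"moves": "-1 -0.0009 0.01 -0.0005 0; -1 0 0.01 0 0; -1 0 0.006 0 0; -1 0 0.002 0 0; -1 0 0.001 0 0; -1 0 0 0 0; -1 0 0 0 0; 1 0 0 0 0; 1 0 0 0 0; 1 0 0 0 0"}}

```text
time: 27.17
tool_pos: [0.4399, 0.1349, 0.0198]
ee_rot: [-1.571, 0.0, -0.003]
wrist_force: [-0.2, 0.2, 0.1]
width: 0.0775
```

Call:
{"name": "send_rows", "arguments": {"moves": "1 0 0 0 0; 1 0 0 0 0; 1 0 0 0 0; 1 0 0 0 0; 1 0 0 0 0; 1 0 0 0 0; 1 0 0 0 0; 1 0 -0.005 0 0; 1 0 -0.01 0 0; 1 0 -0.02 0 0"}}

```text
time: 28.0
tool_pos: [0.4378, 0.1345, 0.0536]
ee_rot: [-1.572, 0.006, -0.003]
wrist_force: [-0.6, 0.5, -0.6]
width: 0.0558
```

Call:
{"name": "send_rows", "arguments": {"moves": "1 0 -0.025 0 0; 1 0 -0.025 0 0; 1 0 -0.02 0 0; 1 0 -0.015 0 0; 1 0 0 0 0; 1 0 0 0 0; 1 0 0 0 0; 1 0 0 0 0; 1 0 0 0 0; 1 0 0 0 0"}}

```text
time: 28.83
tool_pos: [0.4393, 0.1348, 0.1388]
ee_rot: [-1.571, 0.002, -0.003]
wrist_force: [0.8, 0.2, -1.1]
width: 0.056
```

```bash
python3 go.py "1 -.0009 .029 -.0005 0; 1 0 -.12 0 0" .6369 -.1149 .1 -0.1455
python3 - <<'E'
from bench import imaging;import cv2
s=imaging.snapshot('scene');cv2.imwrite('pics/d15.png',cv2.resize(cv2.getRectSubPix(s['image'],(130,100),(400,245)),None,fx=6,fy=6,interpolation=cv2.INTER_CUBIC)[:,:,::-1])
E
```

```text
t 28.83 meas [0.4393 0.1348 0.1388] yaw -0.14 w 0.056 F [ 0.8  0.2 -1.1] j [ 0.17 -0.08  1.71  0.    1.51  0.18] cmd [ 0.4404  0.1347  0.1405 -0.1455]
roll 0.00 then shift mm x 197.1 y 40.5 z -249.1 horiz 317.7
```

View pics/d15.png

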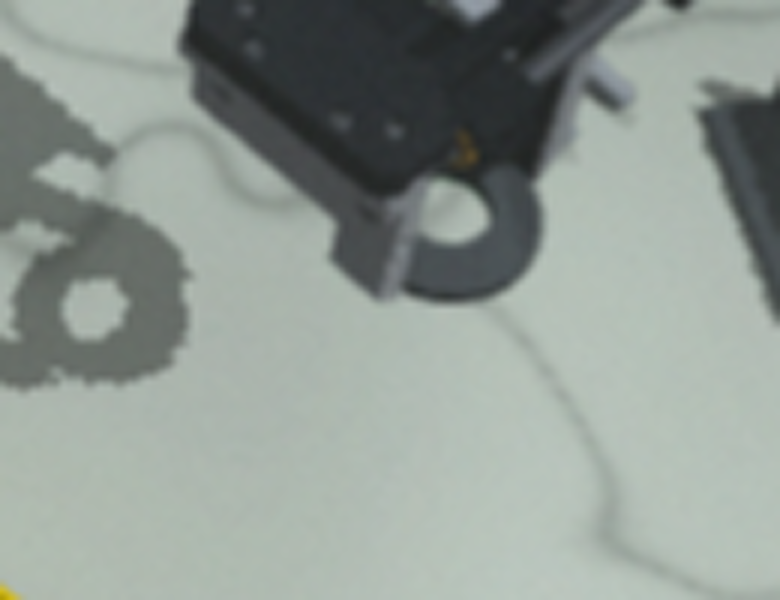

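Call:
{"name": "send_rows", "arguments": {"moves": "1 0.012 0 -0.0147 0; 1 0.0218 0 -0.0277 0; 1 0.0218 0 -0.0277 0; 1 0.0218 0 -0.0277 0; 1 0.0218 0 -0.0277 0; 1 0.0218 0 -0.0277 0; 1 0.0218 0 -0.0277 0; 1 0.0218 0 -0.0277 0; 1 0.0218 0 -0.0277 0; 1 0.01 0 -0.0128 0"}}

```text
time: 29.72
tool_pos: [0.6373, -0.1186, 0.1386]
ee_rot: [-1.572, 0.0, -0.005]
wrist_force: [-0.5, 0.7, -1.1]
width: 0.0558
```

Call:
{"name": "send_rows", "arguments": {"moves": "1 0.0007 0.015 0 0; 1 0 0.02 0 0; 1 0 0.015 0 0; 1 0 0.007 0 0; 1 0 0.004 0 0; 1 0 0 0 0; 1 0 0 0 0; 1 0 0 0 0; 1 0 0 0 0; 1 0 0 0 0"}}

```text
time: 30.55
tool_pos: [0.637, -0.1148, 0.0802]
ee_rot: [-1.571, -0.002, -0.002]
wrist_force: [0.6, -0.4, -0.6]
width: 0.0554
```

```bash
python3 go.py "1 .1971 .061 -.2491 0"  .6369 -.1149 .079 -0.1455; sed -i 's/C(.028,.008)+\[x,y,z\]/(C(.028,.005) if len(sys.argv)>5 else C(.028,.008))+[x,y,z]/; s/C(.013,.005)+/(C(.013,.008) if len(sys.argv)>5 else C(.013,.005))+/' z.py; python3 z.py z16 .6369 -.1149 .059 d
```

```text
t 30.55 meas [ 0.637  -0.1148  0.0802] yaw -0.14 w 0.0554 F [ 0.6 -0.4 -0.6] j [-0.27  0.36  1.33  0.    1.45 -0.26] cmd [ 0.6369 -0.1149  0.0795 -0.1455]
roll 0.00 then shift mm x 0.0 y 0.5 z 0.0 horiz 0.0
```

View pics/z16o.png

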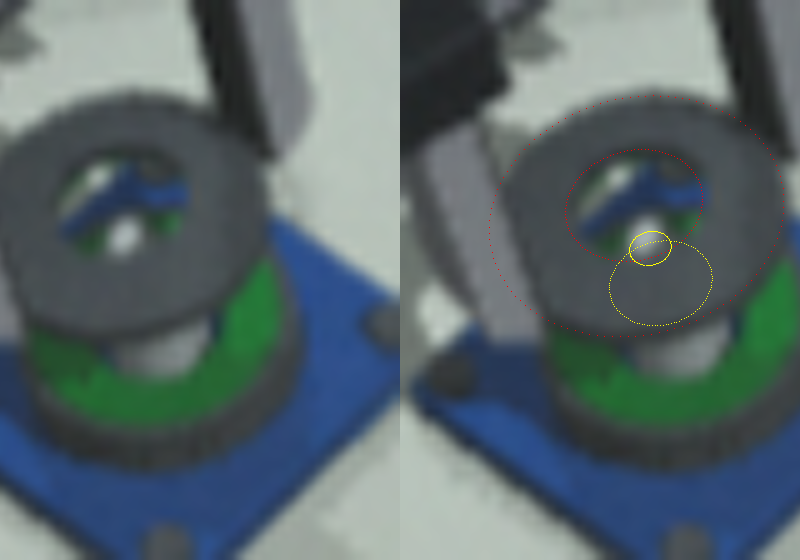

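The tip again shows in the bore, in the same place as before. Descending.

Call:
{"name": "send_rows", "arguments": {"moves": "1 0 0.003 0 0; 1 0 0.003 0 0; 1 0 0.003 0 0; 1 0 0.003 0 0; 1 0 0.003 0 0; 1 0 0.003 0 0; 1 0 0 0 0; 1 0 0 0 0; 1 0 0 0 0; 1 0 0 0 0"}}

```text
time: 31.43
tool_pos: [0.6366, -0.1148, 0.0613]
ee_rot: [-1.571, -0.001, -0.003]
wrist_force: [-0.8, -0.8, -0.2]
width: 0.0554
```

```bash
python3 go.py "1 0 .018 0 0"; python3 z.py z17 .6369 -.1149 .041 d
```

```text
t 31.43 meas [ 0.6366 -0.1148  0.0613] yaw -0.15 w 0.0554 F [-0.8 -0.8 -0.2] j [-0.27  0.38  1.35  0.    1.41 -0.26] cmd [ 0.6369 -0.1149  0.0615 -0.1455]
```

View pics/z17.png

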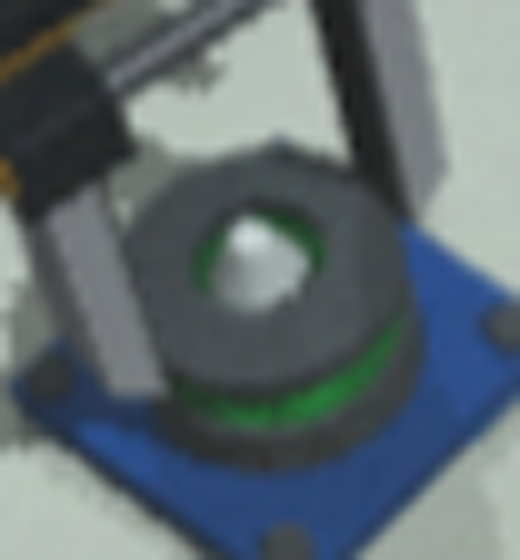

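Call:
{"name": "send_rows", "arguments": {"moves": "1 0 0.003 0 0; 1 0 0.003 0 0; 1 0 0.003 0 0; 1 0 0.003 0 0; 1 0 0.0015 0 0; 1 0 0.001 0 0; 1 0 0 0 0; 1 0 0 0 0; 1 0 0 0 0; 1 0 0 0 0"}}

```text
time: 32.32
tool_pos: [0.6365, -0.1148, 0.0466]
ee_rot: [-1.571, -0.0, -0.003]
wrist_force: [0.1, 0.5, -0.7]
width: 0.0555
```

```bash
python3 go.py "1 0 .0145 0 0"; python3 z.py z18 .6369 -.1149 .041 d
```

```text
t 32.32 meas [ 0.6365 -0.1148  0.0466] yaw -0.15 w 0.0555 F [ 0.1  0.5 -0.7] j [-0.27  0.39  1.36  0.    1.39 -0.26] cmd [ 0.6369 -0.1149  0.047  -0.1455]
```

View pics/z18.png

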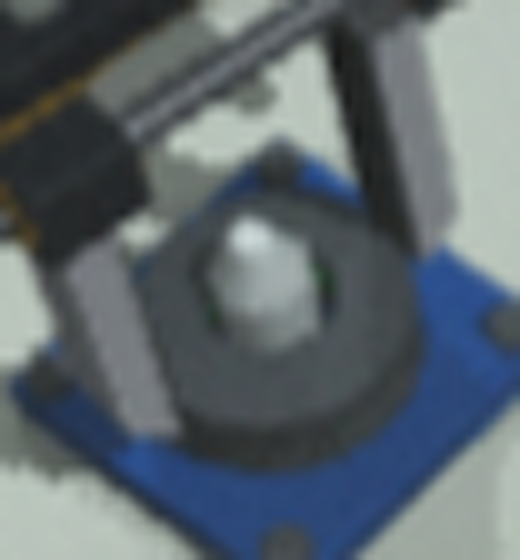

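The domed spring is just above the stack and level, so I'll release it.

Call:
{"name": "send_rows", "arguments": {"moves": "1 0 0.0005 0 0; 1 0 0 0 0; -1 0 0 0 0; -1 0 0 0 0; -1 0 0 0 0; -1 0 0 0 0; -1 0 0 0 0; -1 0 0 0 0; -1 0 -0.015 0 0; -1 0 -0.03 0 0"}}

```text
time: 33.2
tool_pos: [0.6332, -0.1139, 0.0861]
ee_rot: [-1.568, 0.01, -0.003]
wrist_force: [1.7, 0.3, -0.1]
width: 0.0939
```

```bash
python3 go.py "1 0 -.0445 0 0" .4165 -.1325 .13 0; python3 z.py z19 .6369 -.1149 .026 d
```

```text
t 33.20 meas [ 0.6332 -0.1139  0.0861] yaw -0.15 w 0.0939 F [ 1.7  0.3 -0.1] j [-0.27  0.36  1.32  0.    1.47 -0.26] cmd [ 0.6369 -0.1149  0.0915 -0.1455]
roll -0.15 then shift mm x -220.4 y -38.5 z -17.6 horiz 221.1
```

View pics/z19o.png

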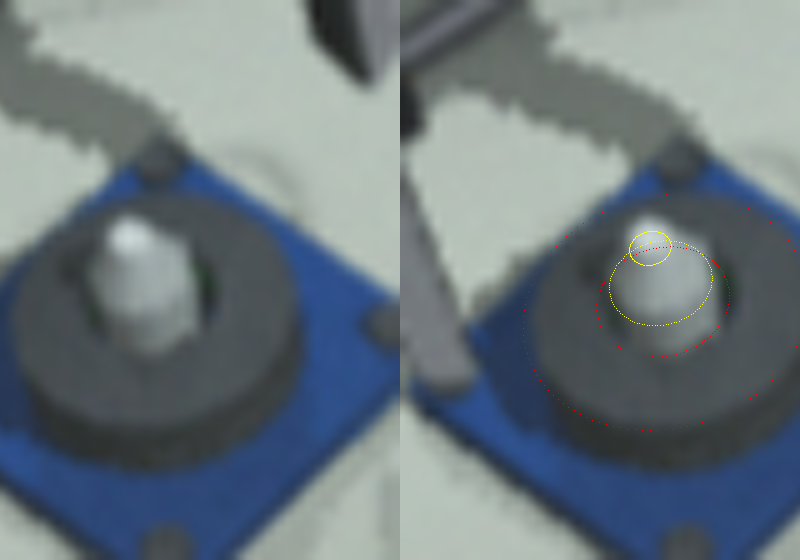

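The domed spring is seated, crown up. Now the bush.

Call:
{"name": "send_rows", "arguments": {"moves": "-1 0 -0.025 0 0; -1 -0.014 -0.015 0 0; -1 -0.03 0 -0.003 0; -1 -0.035 0 -0.003 0; -1 -0.035 0 -0.003 0; -1 -0.035 0 -0.003 0; -1 -0.035 0 -0.003 0; -1 -0.024 0 -0.0026 0; -1 -0.0124 0 0 0; -1 0 0.02 0 0"}}

```text
time: 34.08
tool_pos: [0.4166, -0.1331, 0.1151]
ee_rot: [-1.575, -0.009, -0.004]
wrist_force: [0.7, -0.2, 0.7]
width: 0.0938
```

Call:
{"name": "send_rows", "arguments": {"moves": "-1 0 0.02 0 0; -1 0 0.015 0 0; -1 0 0 0 0; -1 0 0 0 0; -1 0 0 0 0; -1 0 0 0 0; -1 0 0 0 0; -1 0 0 0 0; -1 0 0 0 0; -1 0 0 0 0"}}

```text
time: 34.92
tool_pos: [0.4162, -0.1318, 0.0763]
ee_rot: [-1.571, -0.001, -0.002]
wrist_force: [-1.4, 0.1, -0.3]
width: 0.0939
```

```bash
python3 go.py "1 -.2204 .015 -.0176 0" .4165 -.1325 .032 -.1455
python3 - <<'E'
from bench import imaging;import cv2
s=imaging.snapshot('scene');cv2.imwrite('pics/b20.png',cv2.resize(cv2.getRectSubPix(s['image'],(130,100),(320,175)),None,fx=6,fy=6,interpolation=cv2.INTER_CUBIC)[:,:,::-1])
E
```

```text
t 34.92 meas [ 0.4162 -0.1318  0.0763] yaw -0.14 w 0.0939 F [-1.4  0.1 -0.3] j [-0.44 -0.09  1.85  0.    1.38 -0.43] cmd [ 0.4164 -0.1319  0.0765 -0.1455]
roll 0.00 then shift mm x 0.1 y 44.5 z -0.6 horiz 0.6
```

View pics/b20.png

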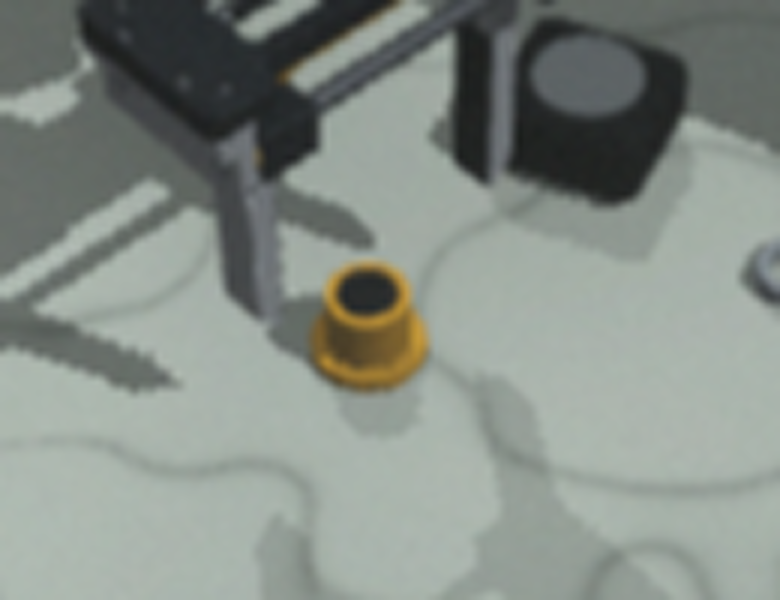

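Call:
{"name": "send_rows", "arguments": {"moves": "-0.3 0 0 -0.0006 0; -0.3 0 0 0 0; -0.3 0 0 0 0; -0.3 0 0 0 0; -0.3 0 0.01 0 0; -0.3 0 0.012 0 0; -0.3 0 0.012 0 0; -0.3 0 0.007 0 0; -0.3 0 0.0035 0 0; -0.3 0 0 0 0"}}

```text
time: 35.8
tool_pos: [0.4151, -0.132, 0.0302]
ee_rot: [-1.57, 0.002, -0.003]
wrist_force: [-0.7, -0.9, 0.1]
width: 0.0609
```

Call:
{"name": "send_rows", "arguments": {"moves": "1 0 0 0 0; 1 0 0 0 0; 1 0 0 0 0; 1 0 0 0 0; 1 0 0 0 0; 1 0 0 0 0; 1 0 0 0 0; 1 0 -0.015 0 0; 1 0 -0.025 0 0; 1 0 -0.025 0 0"}}

```text
time: 36.63
tool_pos: [0.4145, -0.1318, 0.0957]
ee_rot: [-1.569, 0.004, -0.003]
wrist_force: [-0.2, 0.2, -0.7]
width: 0.0312
```

```bash
python3 go.py "1 0 -.0205 -.0006 0" .6435 .1135 .13 -.1455
python3 - <<'E'
from bench import imaging;import cv2
s=imaging.snapshot('scene');cv2.imwrite('pics/b21.png',cv2.resize(cv2.getRectSubPix(s['image'],(130,100),(320,165)),None,fx=6,fy=6,interpolation=cv2.INTER_CUBIC)[:,:,::-1])
E
```

```text
t 36.63 meas [ 0.4145 -0.1318  0.0957] yaw -0.15 w 0.0312 F [-0.2  0.2 -0.7] j [-0.44 -0.11  1.82 -0.    1.43 -0.44] cmd [ 0.4164 -0.1325  0.097  -0.1455]
roll 0.00 then shift mm x 226.5 y -33.0 z 246.6 horiz 334.8
```

View pics/b21.png

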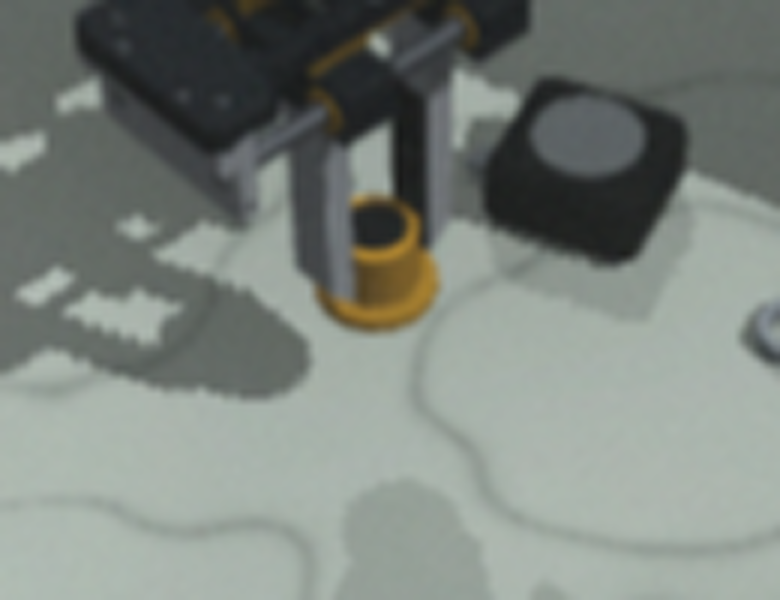

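Call:
{"name": "send_rows", "arguments": {"moves": "1 0 -0.018 0 0; 1 0.0125 -0.02 0.0136 0; 1 0.025 0 0.0274 0; 1 0.025 0 0.0274 0; 1 0.025 0 0.0274 0; 1 0.025 0 0.0274 0; 1 0.025 0 0.0274 0; 1 0.025 0 0.0274 0; 1 0.025 0 0.0274 0; 1 0.024 0 0.026 0"}}

```text
time: 37.52
tool_pos: [0.6286, 0.1002, 0.1331]
ee_rot: [-1.571, 0.002, -0.002]
wrist_force: [0.3, 0.9, -0.9]
width: 0.0312
```

Call:
{"name": "send_rows", "arguments": {"moves": "1 0.015 0 0.0152 0; 1 0 0.015 0 0; 1 0 0.025 0 0; 1 0 0.025 0 0; 1 0 0.018 0 0; 1 0 0.008 0 0; 1 0 0.002 0 0; 1 0 0 0 0; -0.1 0 0 0 0; -0.1 0 0 0 0"}}

```text
time: 38.35
tool_pos: [0.6446, 0.1137, 0.0439]
ee_rot: [-1.57, -0.004, -0.003]
wrist_force: [0.1, -0.4, 0.6]
width: 0.0414
```

Call:
{"name": "send_rows", "arguments": {"moves": "-0.1 0 0 0 0; -0.1 0 0 0 0; -0.1 0 0 0 0; -0.1 0 0 0 0; -0.1 0 -0.015 0 0; -0.1 0 -0.025 0 0; -0.1 0 -0.03 0 0; -0.1 0 -0.03 0 0; -0.1 0 -0.02 0 0; -0.1 0 0 0 0"}}

```text
time: 39.18
tool_pos: [0.646, 0.114, 0.1686]
ee_rot: [-1.57, -0.012, -0.002]
wrist_force: [0.6, 0.5, 0.8]
width: 0.0522
```

```bash
python3 go.py "1 .2265 -.038 .2466 0;1 0 .093 0 0; 1 0 -.12 0 0" .45 .2 .25 -.1455
python3 - <<'E'
from bench import imaging;import cv2
s=imaging.snapshot('scene');cv2.imwrite('pics/scene22.png',s['image'][:,:,::-1])
E
```

```text
t 39.18 meas [0.646  0.114  0.1686] yaw -0.14 w 0.0522 F [0.6 0.5 0.8] j [0.09 0.33 1.19 0.   1.61 0.09] cmd [ 0.6435  0.1135  0.162  -0.1455]
roll 0.00 then shift mm x -193.8 y -88.0 z 86.0 horiz 212.0
```

View pics/scene22.png

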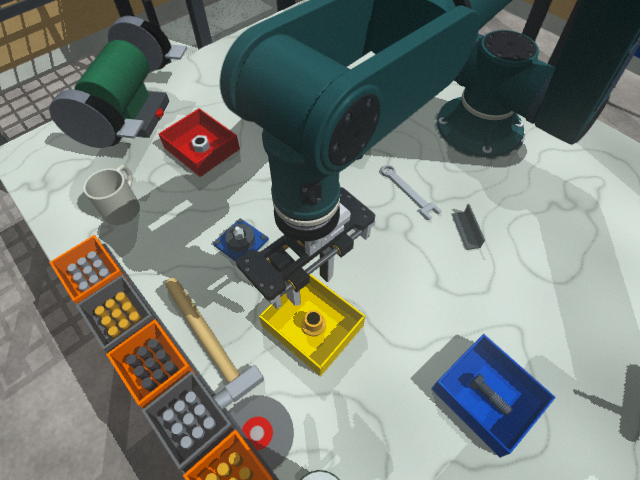

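The bush stands in the yellow bin at (315,320). I'll back the arm off for a final check.

Call:
{"name": "send_rows", "arguments": {"moves": "-0.1 -0.01 -0.01 0.004 0; -0.1 -0.02 -0.01 0.009 0; -0.1 -0.025 -0.01 0.011 0; -0.1 -0.025 -0.01 0.011 0; -0.1 -0.025 -0.01 0.011 0; -0.1 -0.025 -0.01 0.011 0; -0.1 -0.025 -0.01 0.011 0; -0.1 -0.02 -0.01 0.009 0; -0.1 -0.01 0 0.004 0; -0.1 0 0 0 0"}}

```text
time: 40.07
tool_pos: [0.4561, 0.1959, 0.2409]
ee_rot: [-1.571, 0.001, -0.0]
wrist_force: [1.2, -0.0, -0.3]
width: 0.0516
```

Call:
{"name": "send_rows", "arguments": {"moves": "-0.1 0 0 0 0; -0.1 0 0 0 0; -0.1 0 0 0 0; -0.1 0 0 0 0; -0.1 0 0 0 0; -0.1 0 0 0 0; -0.1 0 0 0 0; -0.1 0 0 0 0; -0.1 0 0 0 0; -0.1 0 0 0 0"}}

```text
time: 40.9
tool_pos: [0.4583, 0.1951, 0.2416]
ee_rot: [-1.571, -0.0, -0.003]
wrist_force: [0.3, 0.4, -0.4]
width: 0.0515
```

```bash
python3 z.py z23 .6365 -.1149 .026 d
python3 - <<'E'
from bench import imaging,robot;import cv2,numpy as np
for n in('scene','top'):
    s=imaging.snapshot(n);cv2.imwrite(f'pics/{n}23.png',s['image'][:,:,::-1])
print(np.abs(robot.get_obs()['qvel']).max())
E
```

```text
0.0017109848027223747
```

View pics/scene23.png

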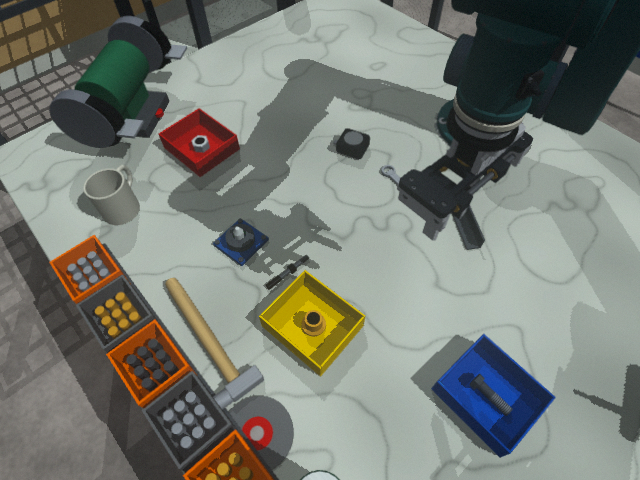

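View pics/z23.png

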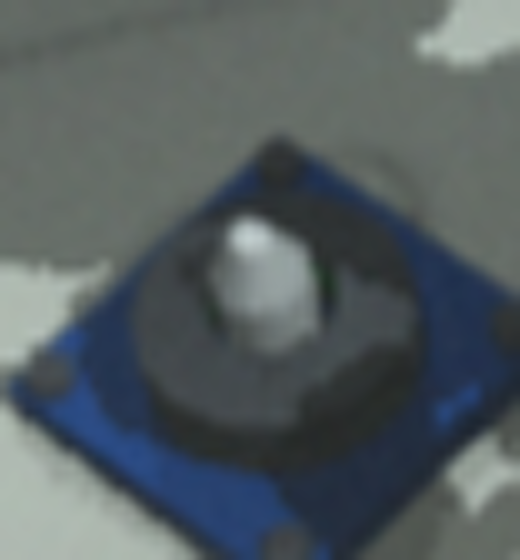

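View pics/top23.png

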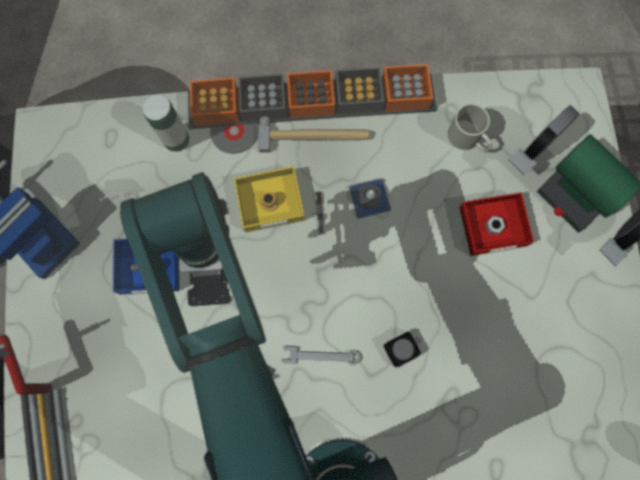

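The final pictures show the nut in the red bin at (200,143), the bolt in the blue bin at (490,393), and the bush in the yellow bin at (315,320). Both springs sit flat on the post at (240,238). I'm handing the job in.

```bash
python3 -c "
from bench import order; print(order.close_job())"
```

```text
the job is handed in; nothing more can be done
None
```

I finished the job and handed it in at about 41 s of the 128 s allowed. The nut is in the red bin, the bolt in the blue bin and the bush in the yellow bin. On the arbor post I put the dished spring first, green hollow up, then the domed spring, crown up. Neither was turned over.

**Last checks:** The final scene picture shows all three parts in their bins and both springs threaded and lying flat on the stack. The arm was clear of everything, at rest, and the wrist force was close to zero. I never saw a contact force above noise while threading the springs.

**What disagreed:**
- **Arbor position:** The two cameras put it 3–4 mm apart. I lined the springs up on the scene camera's view of each bore against the post tip, and both went on centred.
- **Top camera:** The arm blocked its view of the arbor during threading. At the end the arm also partly covered the blue bin, so the bolt's place was confirmed by the scene camera only.
- **Automatic fits:** The first nut fit was wrong and I redid it. The first fit of the held dished spring was also off, so I read its position by eye from an enlarged picture.

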